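# Gauge the bore of an eccentric bush

### The job

Take the telescoping bore gauge by its handle out of its wooden stand and put it down into the bore of the brass bush in the bearing housing until its collar sits on the bush; feel for the bore with light force. Let go, press the orange release button on top of the gauge fully down so that the plungers spring out to the wall, and let the button come up again, which locks them. Then draw the gauge out by the handle and stand it back in the wooden stand with the plungers still locked at the bore's size, never pressing the gauge hard on the housing and leaving the cork block, tape measure and screwdriver where they lie.

Things in the scene. Friction and masses are not known exactly. Their poses are not given: they have to be found in the camera images.
- gauge: telescoping bore gauge, 0.4 kg, upright. Origin on its axis at the underside (seating face) of its aluminium collar (66 mm diameter, 6 mm thick); z up, x along the two plungers. Below it a round steel pilot, 37.5 mm diameter, 45 mm long, its lowest 4 mm tapering to 33 mm; above it a grey square handle and the orange release button
- grip (a point): centre of the gauge's square handle, 36 mm above the gauge's origin; the handle is 28 x 28 mm, sides along the gauge's x and y, and reaches from 10 to 62 mm above the origin
- button_top (a point): centre of the top face of the orange round release button (22 mm diameter) on top of the gauge, 77 mm above the gauge's origin when up
- gauge_button (a joint): release button, m: 0 up (plungers locked where they are), 0.005 fully down on its stop (plungers free). Its spring takes about 5 N to start and 7.5 N fully down; it comes up by itself
- tip_a (a point): outer end of the round plunger (8 mm thick) on the gauge's +x side, 30 mm below the gauge's origin. At first both plungers are drawn in and locked, tips 32 mm apart; while the button is down springs of about 0.7 N push them out, to 46 mm apart if nothing stops them. Released outside the bore they no longer fit in it
- tip_b (a point): outer end of the plunger on the gauge's -x side
- housing: dark iron bearing housing fixed to the bench: base 112 x 112 x 12 mm, round hub 94 mm diameter, in it a brass eccentric bush, 72 mm diameter, flat top 60 mm above the origin (base centre, underside; z up). The bush's vertical bore (40 mm diameter, 48 mm deep) is 4 mm off the housing's centre in an unmeasured direction that varies: towards the red dot on the brass. Nothing gives way
- stand: wooden stand fixed to the bench, 90 x 90 mm, 60 mm high, with a vertical round hole of 50 mm diameter right through; the gauge hangs in it, its collar resting on the top face. Origin: centre of the underside, z up
- cork_block: cork sanding block 65 x 110 x 29 mm lying on the bench, origin at the centre of its underside; leave alone
- tape_measure: tape measure 64 x 103 x 36 mm lying on the bench, origin at the centre of its underside; leave alone
- screwdriver: black-handled screwdriver 217 mm long lying on the bench, origin at the centre of its underside; leave alone
Mind the look-alikes: they are no part of the job. What is shaped like the gauge but blue is not meant.

How it is judged:
By the outcome, as a careful person would: the job done as asked, in the order asked, and still so for the second after the job is handed in, with the robot touching nothing.
It also fails if it takes over 72 s, if anything falls off the work surface, if the arm or the gripper's body presses on something with over 40 N, if the wrist force passes 120 N, or if a joint passes its speed limit or range.

### The arm

A 7-joint arm with a two-finger parallel gripper is mounted at the origin on a cart in front of the work surface, level with it; the furniture and walls round the work are solid. World frame = base frame: x ahead of the robot, y to its left, z up, the work surface at z = 0. Lengths are in mm, angles in rad, forces in N, time in s.
With the tool pointing down it reaches from about 425 to 825 mm from the base axis. Payload 3.6 kg.
Tool frame: the origin (TCP) lies at the centre of the arm's flange, where the gripper is bolted on; the fingertips stand 173 mm ahead of it and the grasp point (between the pads) lies 155 mm ahead of it; z points along the fingers, y is the direction in which the jaws open and shut (so a half turn about z gives the same grasp; the last joint's range is limited). The gripper opens to 85 mm and grips with 20 to 120 N. Pads are 22 mm wide; open, the fingers measure 114 mm over their backs; the gripper's body (76 mm by 85 mm) begins 54 mm behind the grasp point. The pads swing forward as they close: fully open they stand 13 mm farther back than shut.
Start: joints at [-1.236, 0.615, -0.013, 1.423, 0.008, 1.103, -0.04], TCP at [229.44, 608.139, 404.697] pointing down, gripper open.
Joint ranges: [-3.12, 3.12], [-0.3, 2.06], [-1.34, 1.32], [0.26, 2.42], [-1.36, 4.5], [0.01, 1.98], [-2.84, 2.84]. Speed limits (rad/s): [2.79, 2.79, 3.14, 3.14, 3.14, 3.14, 3.14].

### API

Orientations are given as a unit quaternion [w, x, y, z].
In Python, from plant import monitor, optics, r gives the robot as it stands. The module is installed in compiled form; this text tells all that it offers.
- The arm moves only by the tool jog_arm, never from a script. Its argument "deltas" is text: rows parted by semicolons, each of 7 numbers parted by spaces: the shift along the tool's x, y, z in mm, then the turn, a rotation vector about the tool's x, y, z in degrees, then the closure, from -1 (fully open) to 1 (shut). A call has 1 to 5 rows; each row shifts and turns the pose as measured when the row begins, along the tool's axes as they then stand; what a row does not reach is not made up. A row lasts 1/8 s, in which the tool goes at most 62.5 mm and 10.7 degrees, less where a joint would pass 70% of its speed; a pose out of reach is approached as far as the arm can. A call with a gripper value outside its range is refused whole. The fingers move at their own pace and stop on an object; "grip_force" is the grip in N (left out, the last holds). Time passes only in rows, so rows that do not move let the fingers close. It gives the time, the measured TCP pose, the force and the opening at its end, in the units of the state.
- monitor.read_state(): the state, without advancing time (a new reading comes with each control period).
- optics.get_image(name): name is "side" or "top" or "wrist"; returns the picture (480x640x3 uint8, red, green, blue); there is no depth.
- optics.camera_info(name): a dict with "intrinsics" (3x3 intrinsics, pixels), "world_from_camera" (4x4, takes a point from camera to world coordinates). Camera axes: x right, y down, z forward; pixel columns grow to the right and rows downward; lengths in mm; the calibration is good to about 2 mm. A picture is of the moment at which its call begins: read the wrist's pose just before it. camera_info takes no time and is no camera call; for the wrist camera it gives the pose at the moment of the call.
- r.finish_job(): hands the job in, once; it reports no verdict.
The state is a dict: "time_s": time; "joints": joint angles; "joint_velocities": joint speeds; "joint_torque": joint torques, N m; "tcp_pos": TCP position; "orientation": TCP orientation; "force": force on the tool from outside, world axes, zero at the start; "moment": the same for the moment, N m; "width": finger opening in mm.
Only numpy, scipy, OpenCV 4.12 (cv2) and the standard library are available. Lean on these libraries where they do the work, as an engineer would, in place of code of your own. Each camera call takes 0.05 s, during which the arm holds its last target.

## Working session

There is one attempt and no reset: what is moved stays moved. The work goes in short steps, Python scripts to look and compute and a tool call to move; the robot and the scene stay as the last step left them, time stands still between calls to the robot, and variables do not carry over. Pictures are saved under pics/ and viewed, and the job is handed in when it is done.

Besides the shell and the picture viewer there is one more tool, called as name(argument=value, ...) on one line, values as JSON. jog_arm: Moves the arm, as the interface text tells. Its arguments: {"type":"object","properties":{"deltas":{"type":"string"},"grip_force":{"type":"number"}},"required":["deltas"]}

```bash
mkdir -p pics; cat > h.py <<'E'
import numpy as np, cv2
from plant import monitor, optics, r
def snap(n,f):
    im=optics.get_image(n); cv2.imwrite('pics/'+f,im[:,:,::-1]); np.save('pics/'+f[:-4]+'.npy',im); return im
def crop(f,x0,y0,x1,y1,out):
    im=cv2.imread('pics/'+f)[y0:y1,x0:x1]; s=min(800/(x1-x0),600/(y1-y0)); cv2.imwrite('pics/'+out,cv2.resize(im,None,fx=s,fy=s,interpolation=cv2.INTER_CUBIC)); print('scale',s)
def px2w(info,u,v,z):
    K=np.array(info['intrinsics']);T=np.array(info['world_from_camera'])
    d=T[:3,:3]@np.linalg.inv(K)@[u,v,1]; o=T[:3,3]; return o+d*(z-o[2])/d[2]
def w2px(info,p):
    K=np.array(info['intrinsics']);T=np.array(info['world_from_camera'])
    q=K@(T[:3,:3].T@(np.array(p)-T[:3,3])); return q[:2]/q[2]
E
python3 - <<'E'
from h import *
np.set_printoptions(precision=4,suppress=True)
print(monitor.read_state())
for n in ['top','side','wrist']:
    print(n,optics.camera_info(n)); snap(n,n+'0.png')
E
```

```text
{'time_s': 0.0, 'joints': array([-1.2365,  0.6159, -0.0126,  1.4249,  0.0081,  1.1034, -0.0404]), 'joint_velocities': array([ 0.0015, -0.0016, -0.0013, -0.0013, -0.0005,  0.0014, -0.0009]), 'joint_torque': array([ -0.0001, -46.9232,   0.2594, -17.1033,   0.01  ,   0.0099,
        -0.    ]), 'tcp_pos': array([229.3328, 607.853 , 403.5147]), 'orientation': array([-0.0002,  0.1794,  0.9838, -0.0013]), 'force': array([-0.1807,  0.7007, -0.0531]), 'moment': array([-0.0512,  0.0521,  0.048 ]), 'width': 85.20569954625067}
top {'intrinsics': array([[601.5651,   0.    , 315.2431],
       [  0.    , 601.5651, 249.9892],
       [  0.    ,   0.    ,   1.    ]]), 'world_from_camera': array([[   0.0026,   -0.9929,    0.119 ,  351.5226],
       [  -1.    ,   -0.0035,   -0.0069, -108.484 ],
       [   0.0072,   -0.119 ,   -0.9929, 1550.3696],
       [   0.    ,    0.    ,    0.    ,    1.    ]])}
side {'intrinsics': array([[440.7936,   0.    , 309.7792],
       [  0.    , 440.7936, 230.3359],
       [  0.    ,   0.    ,   1.    ]]), 'world_from_camera': array([[ -0.9992,   0.0303,  -0.0255, 571.7866],
       [  0.0357,   0.4101,  -0.9113, 871.652 ],
       [ -0.0172,  -0.9115,  -0.4109, 553.228 ],
       [  0.    ,   0.    ,   0.    ,   1.    ]])}
wrist {'intrinsics': array([[392.3014,   0.    , 317.3923],
       [  0.    , 392.3014, 239.8331],
       [  0.    ,   0.    ,   1.    ]]), 'world_from_camera': array([[  0.353 ,   0.8872,   0.297 , 152.6718],
       [  0.9356,  -0.3337,  -0.1152, 636.6273],
       [ -0.0031,   0.3185,  -0.9479, 371.0572],
       [  0.    ,   0.    ,   0.    ,   1.    ]])}
```

View pics/top0.png

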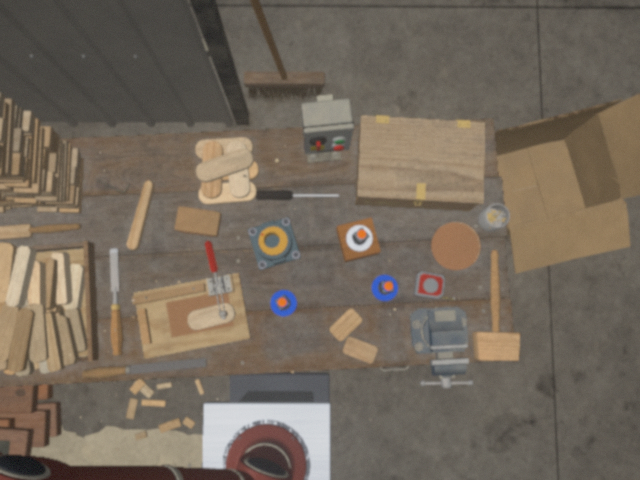

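View pics/side0.png

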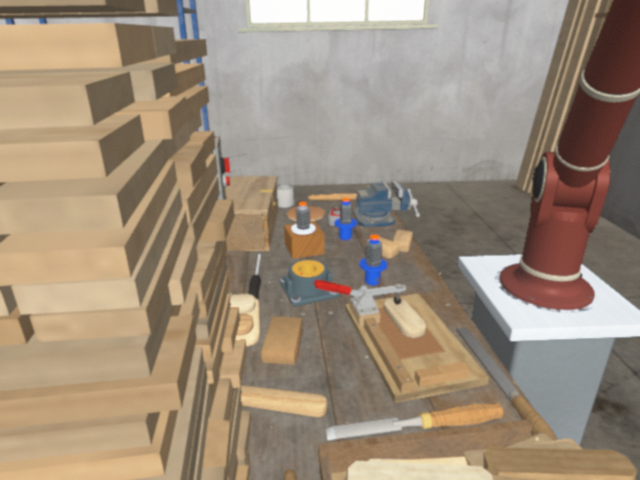

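View pics/wrist0.png

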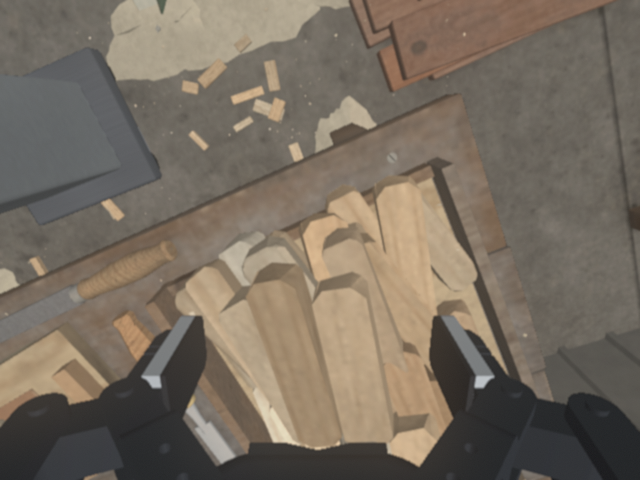

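The top view shows the gauge in its stand near (358,238) with its white collar and orange button. The housing is near (273,242), and the blue look-alikes are at (284,303) and (385,288).

```bash
python3 - <<'E'
from h import *
np.set_printoptions(precision=4,suppress=True)
crop('top0.png',225,195,405,330,'c0.png')
i=optics.camera_info('top')
print(px2w(i,358,238,66),px2w(i,362,236,137),px2w(i,273,242,60), px2w(i,300,195,15))
E
```

```text
scale 4.444444444444445
[ 559.9697 -225.2413   66.    ] [ 554.8281 -229.187   137.    ] [549.9519 -13.2106  60.    ] [679.397 -79.11   15.   ]
```

View pics/c0.png

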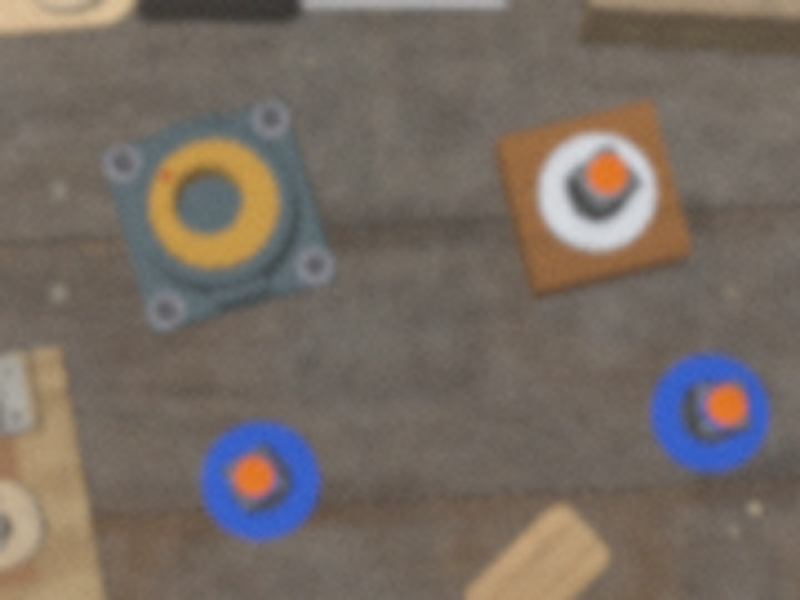

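jog_arm(deltas="-54 -25 0 0 0 0 -1;-54 -25 0 0 0 0 -1;-54 -25 0 0 0 0 -1;-54 -25 0 0 0 0 -1;-54 -25 0 0 0 0 -1")

```text
time_s: 0.78
tcp_pos: [438.5, 396.0, 400.6]
orientation: [-0.003, 0.172, 0.985, -0.001]
force: [0.2, 0.4, 0.3]
width: 85.5
```

jog_arm(deltas="-42 -39 0 0 0 0 -1;-42 -39 0 0 0 0 -1;-42 -39 0 0 0 0 -1;-42 -39 0 0 0 0 -1;-42 -39 0 0 0 0 -1")

```text
time_s: 1.4
tcp_pos: [574.4, 132.5, 398.8]
orientation: [-0.003, 0.172, 0.985, -0.001]
force: [0.5, 0.1, 0.6]
width: 85.1
```

jog_arm(deltas="-15 -53 0 0 0 0 -1;-15 -53 0 0 0 0 -1;-15 -53 0 0 0 0 -1;0 0 0 0 0 0 -1;0 0 0 0 0 0 -1")

```text
time_s: 2.02
tcp_pos: [562.9, -44.4, 397.3]
orientation: [-0.003, 0.178, 0.984, -0.003]
force: [0.5, 0.4, -0.1]
width: 85.4
```

```bash
python3 - <<'E'
from h import *
import json
np.set_printoptions(precision=4,suppress=True)
i=optics.camera_info('wrist'); np.savez('pics/w1.npz',**i); print(monitor.read_state()['tcp_pos'])
snap('wrist','w1.png'); print(i['world_from_camera'])
E
```

```text
[562.9299 -44.4153 397.3488]
[[  0.3507   0.8902   0.291  486.0009]
 [  0.9365  -0.3307  -0.117  -15.9584]
 [ -0.0079   0.3135  -0.9496 365.2094]
 [  0.       0.       0.       1.    ]]
```

View pics/w1.png

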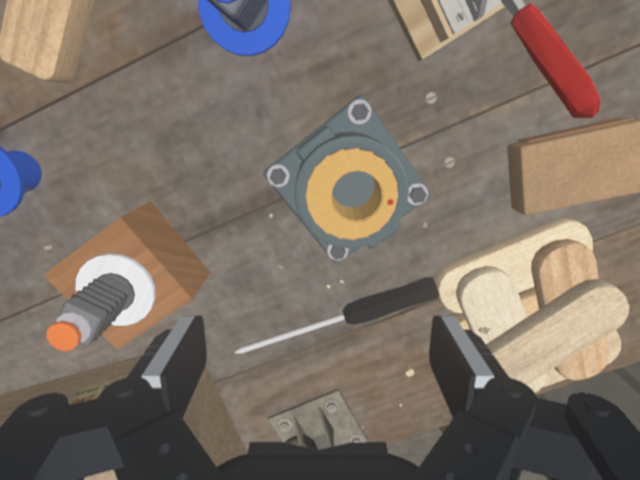

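The wrist view shows the housing's brass bush around (352,193) with the red dot at (390,202). The gauge in its stand is at lower left, with its collar near (116,290).

```bash
python3 - <<'E'
from h import *
crop('w1.png',292,138,412,248,'c1.png')
crop('w1.png',30,195,220,355,'c2.png')
E
```

```text
scale 5.454545454545454
scale 3.75
```

View pics/c1.png

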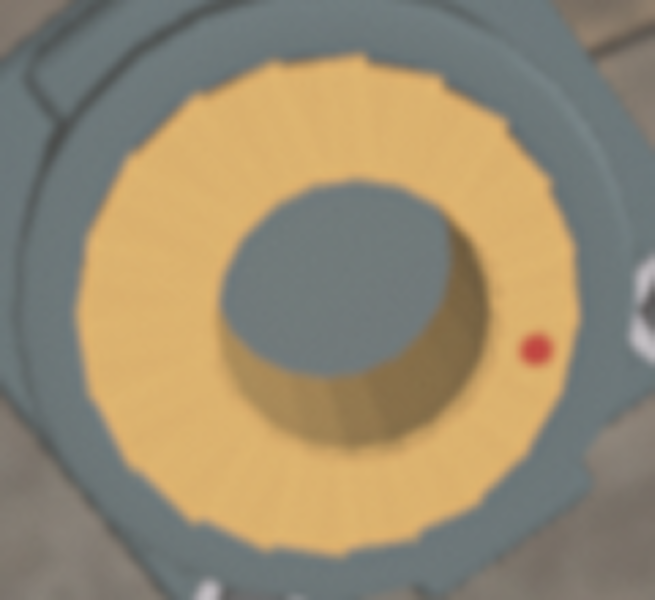

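View pics/c2.png

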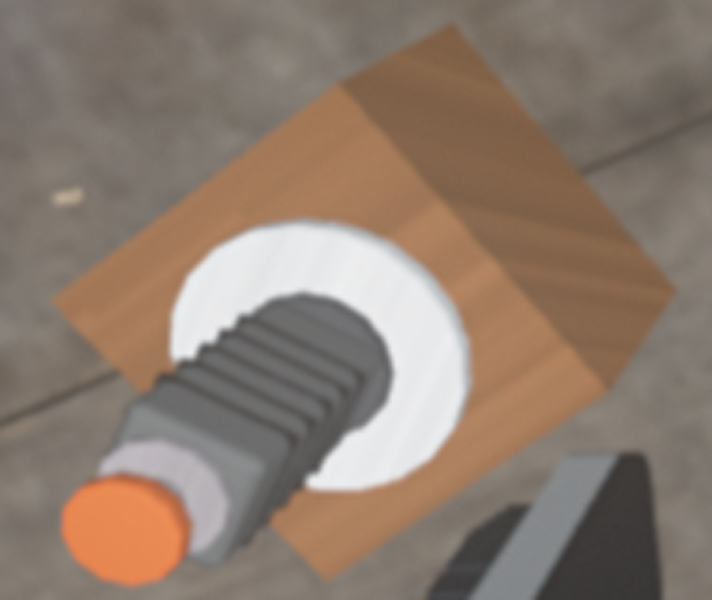

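```bash
cat >> h.py <<'E'
def circ(P):
    P=np.array(P)[:,:2]; A=np.c_[2*P,np.ones(len(P))]; s=np.linalg.lstsq(A,(P**2).sum(1),rcond=None)[0]
    R=np.sqrt(s[2]+s[0]**2+s[1]**2); return s[:2],R,np.abs(np.hypot(*(P-s[:2]).T)-R).max()
E
python3 - <<'E'
from h import *
np.set_printoptions(precision=3,suppress=True)
i=dict(np.load('pics/w1.npz'))
f=lambda L,x0,y0,s,z:[px2w(i,x0+a/s,y0+b/s,z) for a,b in L]
s=5.4545
B=[(218,310),(245,235),(300,190),(355,180),(400,187),(445,215),(480,265),(491,315),(470,385),(420,433),(355,450),(290,430),(240,380)]
print('bore',circ(f(B,292,138,s,60)))
O=[(77,310),(88,238),(128,157),(200,98),(275,62),(360,55),(440,78),(508,125),(552,185),(576,250),(578,315),(563,385),(530,450),(480,505),(415,543),(335,556),(265,548),(195,520),(135,465),(90,392)]
print('bush',circ(f(O,292,138,s,60)))
print('dot',f([(537,350)],292,138,s,60))
s=3.75
C=[(172,320),(195,262),(240,230),(305,220),(380,240),(440,290),(467,350),(460,410),(430,460),(375,488),(310,487)]
print('collar',circ(f(C,30,195,s,64)))
print('button',f([(125,525)],30,195,s,137))
a=f([(135,403),(265,462)],30,195,s,122); d=a[1]-a[0]; print(a,np.degrees(np.arctan2(d[1],d[0])),np.linalg.norm(d))
a=f([(265,462),(212,562)],30,195,s,122); d=a[1]-a[0]; print(a,np.degrees(np.arctan2(d[1],d[0])),np.linalg.norm(d))
a=f([(55,300),(343,87),(608,388),(330,578)],30,195,s,60);print('stand',np.array(a),np.mean(a,0))
print(monitor.read_state()['joints'])
E
```

```text
bore (array([556.347, -11.444]), np.float64(19.666872714979927), np.float64(0.6880325723584413))
bush (array([554.787, -14.932]), np.float64(36.5397410861717), np.float64(0.7842739869168298))
dot [array([570.238,  11.778,  60.   ])]
collar (array([ 561.129, -229.639]), np.float64(33.5786225256991), np.float64(0.9453466939233337))
button [array([ 559.534, -227.163,  137.   ])]
[array([ 542.66 , -225.302,  122.   ]), array([ 561.799, -208.967,  122.   ])] 40.47867617217855 25.16186047839719
[array([ 561.799, -208.967,  122.   ]), array([ 577.224, -229.689,  122.   ])] -53.33483382775376 25.83226805287343
stand [[ 528.311 -281.752   60.   ]
 [ 507.155 -195.508   60.   ]
 [ 591.799 -173.76    60.   ]
 [ 614.295 -259.605   60.   ]] [ 560.39  -227.656   60.   ]
[ 0.016  0.49   0.036  1.686 -0.012  0.974  1.267]
```

jog_arm(deltas="-20 -57 0 0 0 9.8 -1;-30 -53 0 0 0 9.8 -1;-38 -47 0 0 0 9.8 -1;0 0 0 0 0 0 -1;0 0 0 0 0 0 -1")

```text
time_s: 2.7
tcp_pos: [563.8, -220.2, 397.0]
orientation: [-0.003, 0.42, 0.908, -0.002]
force: [-0.7, 0.7, 0.0]
width: 85.5
```

```bash
python3 - <<'E'
from h import *
np.set_printoptions(precision=4,suppress=True)
i=optics.camera_info('wrist'); np.savez('pics/w2.npz',**i); print(monitor.read_state())
snap('wrist','w2.png'); 
E
```

```text
{'time_s': 2.7, 'joints': array([ 0.2239,  0.5564,  0.1825,  1.5735, -0.1089,  1.0273,  1.1408]), 'joint_velocities': array([ 0.019 ,  0.0071,  0.027 , -0.0065,  0.0273, -0.004 , -0.0125]), 'joint_torque': array([  1.4715, -43.2462,   3.0837, -16.3275,   0.1098,   0.0004,
         0.0044]), 'tcp_pos': array([ 563.7912, -220.1723,  396.9985]), 'orientation': array([-0.0027,  0.4197,  0.9076, -0.0016]), 'force': array([-0.6727,  0.6742,  0.0218]), 'moment': array([0.0295, 0.0555, 0.0068]), 'width': 85.45910041663909}
```

View pics/w2.png

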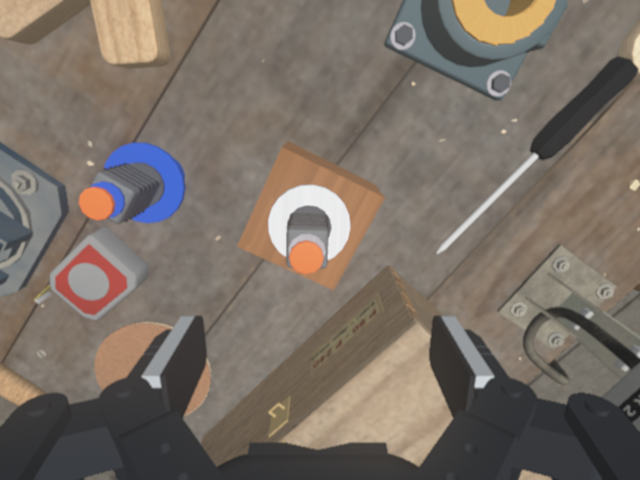

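```bash
python3 - <<'E'
from h import *
crop('w2.png',230,135,390,300,'c3.png')
crop('top0.png',340,100,500,220,'c4.png')
E
```

```text
scale 3.6363636363636362
scale 5.0
```

View pics/c3.png

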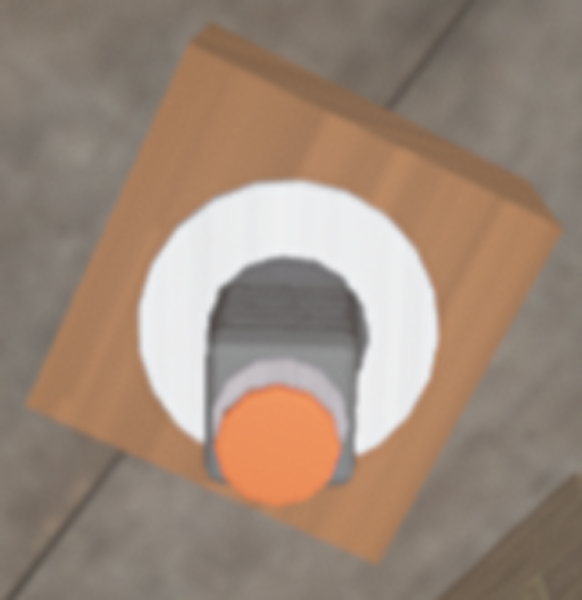

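View pics/c4.png

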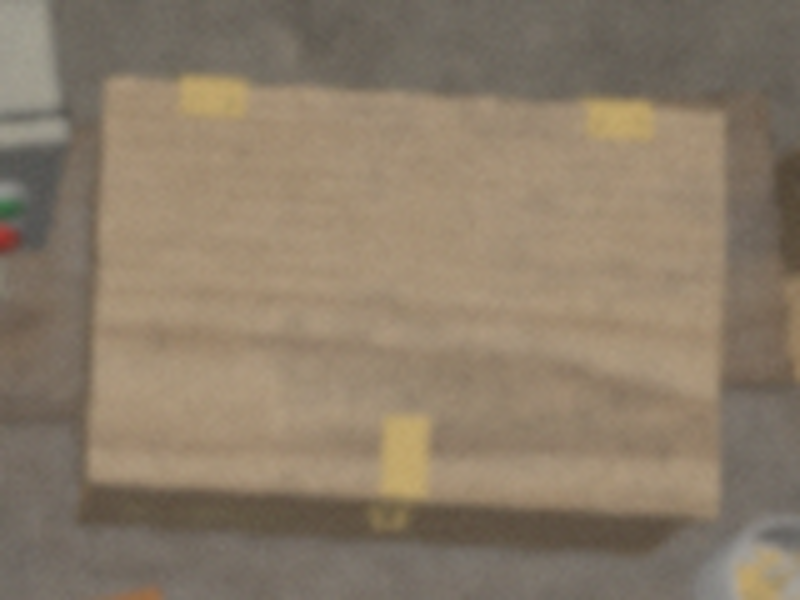

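```bash
python3 - <<'E'
from h import *
np.set_printoptions(precision=2,suppress=True)
i=dict(np.load('pics/w2.npz')); s=3.6364
f=lambda L,z:np.array([px2w(i,230+a/s,135+b/s,z) for a,b in L])
C=[(139,325),(150,270),(180,220),(230,188),(290,180),(350,195),(400,235),(432,290),(437,335),(420,390),(390,435),(360,458),(205,445),(165,400)]
print('collar',circ(f(C,65)))
B=[(215,445),(225,410),(250,388),(278,383),(305,390),(333,415),(341,445),(330,480),(300,503),(272,507),(240,495),(222,472)]
print('button',circ(f(B,137)))
for L in ([(205,343),(357,348)],[(210,340),(205,460)],[(357,348),(354,470)]):
  a=f(L,122); d=a[1]-a[0]; print(a[:,:2].ravel(),np.degrees(np.arctan2(d[1],d[0])),np.linalg.norm(d))
h=f([(205,343),(357,348)],122); print('top edge mid',h.mean(0))
S=f([(193,45),(560,228),(380,562),(27,403)],60);print('stand',S[:,:2].ravel(),S.mean(0))
# box corner: triangulate
t=optics.camera_info('top')
def ray(i,u,v):
    T=np.array(i['world_from_camera']);d=T[:3,:3]@np.linalg.inv(i['intrinsics'])@[u,v,1];return T[:3,3],d/np.linalg.norm(d)
o1,d1=ray(t,340+86/5,100+485/5);o2,d2=ray(i,432,322)
A=np.c_[d1,-d2];k=np.linalg.lstsq(A,o2-o1,rcond=None)[0];print('boxtop',o1+d1*k[0],o2+d2*k[1])
print('boxbottom',px2w(t,340+80/5,100+520/5,0),px2w(i,390,268,0))
from scipy.spatial.transform import Rotation as Ro
q=monitor.read_state()['orientation'];print(Ro.from_quat(np.r_[q[1:],q[0]]).as_matrix())
E
```

```text
collar (array([ 561.2 , -230.23]), np.float64(32.85817449313443), np.float64(1.144953045951624))
button (array([ 560.92, -229.75]), np.float64(11.074967727403209), np.float64(0.3561989518162374))
[ 541.87 -227.86  563.04 -211.03] 38.48711290351566 27.04318220939713
[ 542.2  -226.85  555.91 -245.24] -53.28989487378255 22.937777843448718
[ 563.04 -211.03  577.9  -229.05] -50.49060838242397 23.357486595442165
top edge mid [ 552.45 -219.45  122.  ]
stand [ 507.11 -196.77  592.16 -175.39  614.96 -260.86  528.11 -282.95] [ 560.58 -228.99   60.  ]
boxtop [ 648.68 -218.19  138.71] [ 651.55 -210.54  138.72]
boxbottom [ 659.19 -225.71    0.  ] [ 662.17 -227.09    0.  ]
[[-0.65  0.76 -0.01]
 [ 0.76  0.65 -0.  ]
 [ 0.   -0.01 -1.  ]]
```

jog_arm(deltas="-6 -8 20 -0.3 -0.2 2 -1;0 0 20 0 0 0 -1;0 0 10 0 0 0 -1;0 0 0 0 0 0 -1")

```text
time_s: 3.25
tcp_pos: [563.8, -222.7, 346.5]
orientation: [0.001, 0.429, 0.903, 0.002]
force: [0.2, 0.6, -0.2]
width: 85.5
```

```bash
cat >> h.py <<'E'
from scipy.spatial.transform import Rotation as Ro
def tool(gx=None,gy=None,gz=None,yaw=None,L=155):
    "print where the point L ahead is, and the tool-frame shift/turn to bring that point to g & vertical"
    s=monitor.read_state(); q=s['orientation']; R=Ro.from_quat(np.r_[q[1:],q[0]]).as_matrix()
    p=s['tcp_pos']+R[:,2]*L
    y=np.degrees(np.arctan2(R[1,1],R[0,1]))
    print('t %.2f pt'%s['time_s'],p.round(2),'yawY %.2f'%y,'z',R[:,2].round(4),'F',s['force'].round(2),'M',s['moment'].round(2),'w %.1f'%s['width'],'J7 %.2f'%s['joints'][6])
    if gx is not None:
        yw=np.radians(y if yaw is None else yaw)
        Rt=np.array([[-np.sin(yw),np.cos(yw),0],[np.cos(yw),np.sin(yw),0],[0,0,-1]]).T
        Rt=np.c_[[-np.sin(yw),np.cos(yw),0],[np.cos(yw),np.sin(yw),0],[0,0,-1]]
        rv=Ro.from_matrix(R.T@Rt).as_rotvec(degrees=True)
        tz=gz if gz is not None else p[2]
        tt=np.array([gx,gy,tz])-Rt[:,2]*L
        print('shift',(R.T@(tt-s['tcp_pos'])).round(2),'turn',rv.round(2))
E
python3 - <<'E'
from h import *
tool(561,-230.2,96,38.5)
E
```

```text
t 3.25 pt [ 564.19 -222.36  191.53] yawY 39.13 z [ 0.0025  0.0024 -1.    ] F [ 0.2   0.56 -0.18] M [-0.05 -0.04  0.03] w 85.5 J7 1.14
shift [-4.05 -7.22 95.51] turn [ 0.2  -0.02  0.63]
```

jog_arm(deltas="-4 -7 10 0.2 0 0.6 -1;0 0 0 0 0 0 -1")

```text
time_s: 3.5
tcp_pos: [561.2, -230.1, 336.9]
orientation: [0.001, 0.434, 0.901, 0.0]
force: [0.0, -0.0, 1.3]
width: 85.5
```

```bash
python3 - <<'E'
from h import *
tool(561,-230.2,96,38.5)
E
```

```text
t 3.50 pt [ 561.44 -230.24  181.95] yawY 38.58 z [ 1.4e-03 -6.0e-04 -1.0e+00] F [ 0.02 -0.03  1.26] M [ 0.01 -0.01  0.04] w 85.5 J7 1.15
shift [ 0.21 -0.27 85.95] turn [0.04 0.08 0.08]
```

jog_arm(deltas="0 0 25 0 0 0 -1;0 0 25 0 0 0 -1;0 0 20 0 0 0 -1;0 0 13 0 0 0 -1;0 0 0 0 0 0 -1")

```text
time_s: 4.12
tcp_pos: [562.8, -231.8, 254.7]
orientation: [0.005, 0.434, 0.901, 0.0]
force: [0.1, 0.4, 0.4]
width: 85.2
```

```bash
python3 - <<'E'
from h import *
tool(561,-230.2,96,38.5)
snap('wrist','w3.png')
E
```

```text
t 4.12 pt [ 564.17 -232.35   99.68] yawY 38.50 z [ 0.0087 -0.0035 -1.    ] F [0.08 0.37 0.44] M [ 0.01  0.06 -0.07] w 85.2 J7 1.17
shift [ 2.42 -0.44  3.66] turn [ 0.26  0.47 -0.  ]
```

View pics/w3.png

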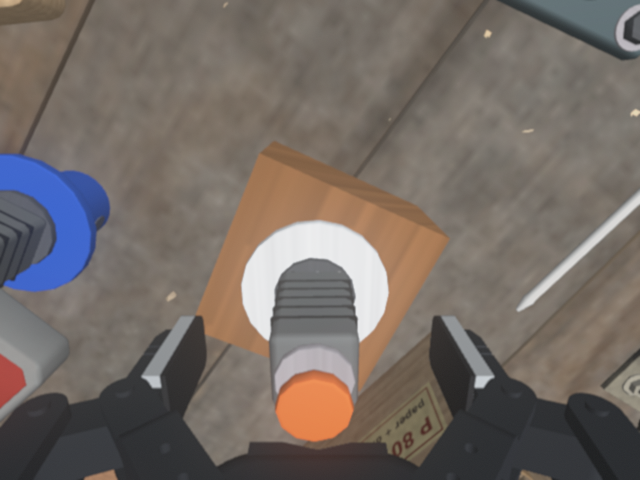

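The handle sits centred between the open pads, with the button at (314,405) and the pads at about (175,350) and (465,350).

jog_arm(deltas="2.4 -0.4 3 0.3 0.5 0 -1;0 0 0 0 0 0 -1")

```text
time_s: 4.42
tcp_pos: [561.8, -230.5, 253.9]
orientation: [0.002, 0.434, 0.901, 0.0]
force: [0.1, 0.5, 0.1]
width: 85.4
```

```bash
python3 - <<'E'
from h import *
tool(561,-230.2,96,38.5)
E
```

```text
t 4.42 pt [ 562.22 -230.75   98.86] yawY 38.50 z [ 0.003  -0.0014 -1.    ] F [0.1  0.47 0.12] M [-0.03  0.    0.02] w 85.4 J7 1.17
shift [ 0.74 -0.39  2.85] turn [ 0.08  0.17 -0.  ]
```

jog_arm(deltas="1 -0.4 2.8 0.1 0.2 0 -1;0 0 0 0 0 0 0.3;0 0 0 0 0 0 1;0 0 0 0 0 0 1;0 0 0 0 0 0 1", grip_force=50)

```text
time_s: 5.05
tcp_pos: [561.0, -230.2, 252.0]
orientation: [0.001, 0.434, 0.901, -0.0]
force: [0.2, 0.3, 0.6]
width: 27.6
```

jog_arm(deltas="0 0 0 0 0 0 1;0 0 0 0 0 0 1")

```text
time_s: 5.3
tcp_pos: [561.0, -230.2, 252.0]
orientation: [0.001, 0.434, 0.901, -0.0]
force: [-0.8, 0.2, 1.3]
width: 27.6
```

```bash
python3 - <<'E'
from h import *
tool(561,-230.2,96,38.5)
E
```

```text
t 5.30 pt [ 561.16 -230.24   96.96] yawY 38.50 z [ 1.e-03 -5.e-04 -1.e+00] F [-0.83  0.23  1.28] M [-0.04  0.01 -0.02] w 27.6 J7 1.17
shift [-0.03 -0.04  0.96] turn [0.02 0.06 0.  ]
```

jog_arm(deltas="0 0 -12 0 0 0 1;0 0 -22 0 0 0 1;0 0 -26 0 0 0 1;0 0 -26 0 0 0 1;0 0 -5 0 0 0 1")

```text
time_s: 5.92
tcp_pos: [559.6, -229.2, 343.8]
orientation: [-0.004, 0.435, 0.901, -0.0]
force: [0.2, -0.2, -3.6]
width: 27.3
```

```bash
python3 - <<'E'
from h import *
tool(556.6,-11.4,None,38.5)
E
```

```text
t 5.92 pt [ 558.58 -228.72  188.83] yawY 38.49 z [-0.0068  0.003  -1.    ] F [ 0.19 -0.21 -3.59] M [-0.    0.01  0.06] w 27.3 J7 1.14
shift [172.35 133.17   0.67] turn [-0.2  -0.38 -0.01]
```

jog_arm(deltas="20 15 0 0 0 0 1;38 29 0 0 0 0 1;38 29 0 0 0 0 1;38 29 0 0 0 0 1;25 19 0 0 0 0 1")

```text
time_s: 6.55
tcp_pos: [553.4, -27.7, 339.9]
orientation: [-0.007, 0.439, 0.899, -0.003]
force: [-0.4, -0.1, -3.8]
width: 28.1
```

jog_arm(deltas="0 0 0 0 0 0 1;0 0 0 0 0 0 1")

```text
time_s: 6.8
tcp_pos: [552.6, -24.3, 338.1]
orientation: [-0.009, 0.436, 0.9, -0.003]
force: [-0.8, -0.1, -3.8]
width: 27.2
```

```bash
python3 - <<'E'
from h import *
tool(556.6,-11.4,None,38.5)
E
```

```text
t 6.80 pt [549.62 -23.84 183.16] yawY 38.34 z [-0.0193  0.0028 -0.9998] F [-0.79 -0.11 -3.81] M [-0.08 -0.04 -0.03] w 27.2 J7 0.80
shift [ 7.62 11.11 -0.07] turn [-0.77 -0.81 -0.17]
```

jog_arm(deltas="7.6 11.1 0 -0.8 -0.8 -0.2 1;0 0 0 0 0 0 1")

```text
time_s: 7.05
tcp_pos: [556.8, -12.5, 337.6]
orientation: [0.0, 0.436, 0.9, 0.0]
force: [-0.0, 0.1, -3.8]
width: 27.5
```

```bash
python3 - <<'E'
from h import *
tool(556.6,-11.4,None,38.5)
i=optics.camera_info('wrist'); np.savez('pics/w4.npz',**i)
snap('wrist','w4.png')
i=optics.camera_info('side')
snap('side','s4.png'); crop('s4.png',230,150,420,310,'c5.png')
E
```

```text
t 7.05 pt [556.96 -12.57 182.6 ] yawY 38.35 z [ 1.e-03 -3.e-04 -1.e+00] F [-0.03  0.11 -3.84] M [0.   0.02 0.01] w 27.5 J7 0.78
shift [ 1.01  0.54 -0.  ] turn [ 0.03  0.05 -0.15]
scale 3.75
```

View pics/w4.png

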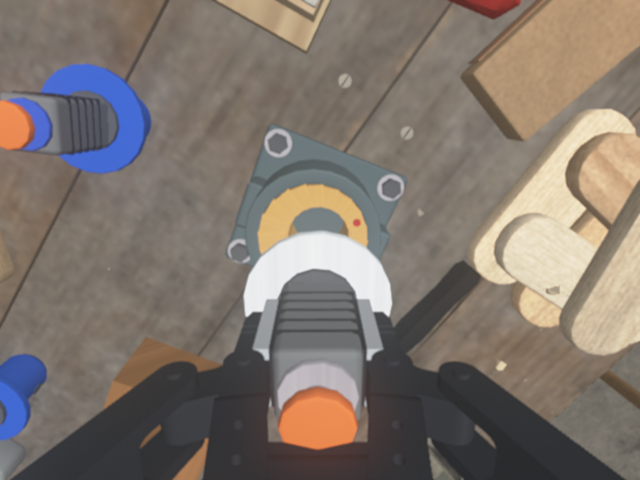

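View pics/c5.png

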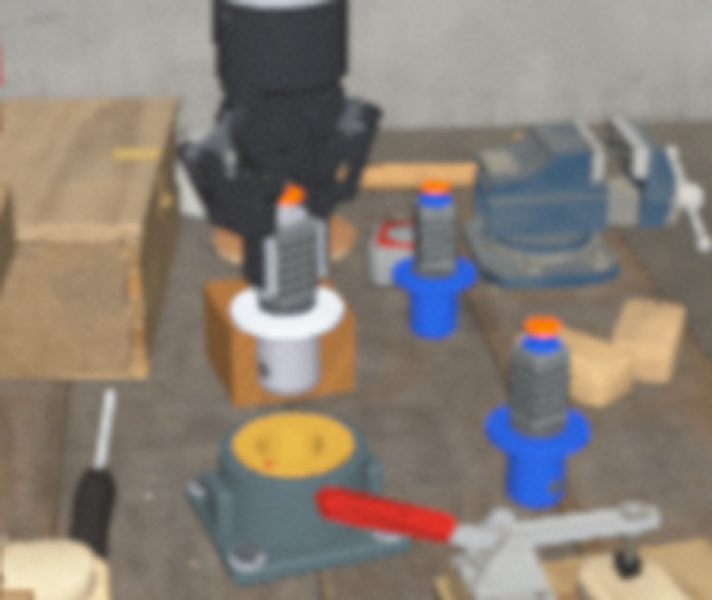

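The gauge is held above the housing in both views. In the wrist image the bush arc is around (313,215) and the red dot is at (357,222). I'll fit the bush again from this viewpoint.

```bash
python3 - <<'E'
from h import *
crop('w4.png',240,170,400,290,'c6.png')
E
```

```text
scale 5.0
```

View pics/c6.png

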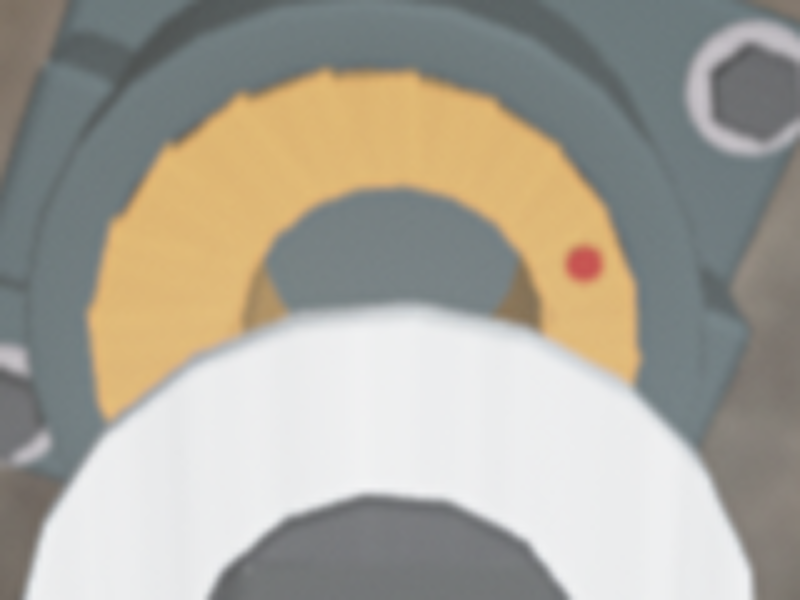

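```bash
python3 - <<'E'
from h import *
from scipy.optimize import least_squares as ls
np.set_printoptions(precision=2,suppress=True)
i=dict(np.load('pics/w4.npz'))
f=lambda L:np.array([px2w(i,240+a/5,170+b/5,60)[:2] for a,b in L])
O=f([(110,415),(90,318),(110,222),(168,148),(245,97),(330,70),(415,72),(495,98),(560,145),(608,210),(633,280),(638,360)])
B=f([(245,325),(255,280),(272,245),(320,205),(375,188),(440,190),(490,215),(522,252),(540,300)])
print(circ(O),circ(B))
fo=ls(lambda c:np.hypot(*(O-c).T)-36,O.mean(0));fb=ls(lambda c:np.hypot(*(B-c).T)-20,B.mean(0))
print(fo.x,fb.x,f([(585,263)]))
d=f([(585,263)])[0]-fo.x; print(fo.x+4*d/np.hypot(*d))
# other view with fixed calibrations: held collar centre check
C=np.array([px2w(i,240+a/5,170+b/5,337.6-192+3)[:2] for a,b in [(30,590),(45,520),(105,435),(200,355),(300,315),(415,305),(535,330),(640,385),(705,460),(750,560)]])
print('collar',ls(lambda c:np.hypot(*(C-c).T)-33,C.mean(0)).x)
E
```

```text
(array([554.19, -13.97]), np.float64(35.99357624658498), np.float64(0.520306029290424)) (array([556.45, -10.49]), np.float64(19.57028532850542), np.float64(0.25875075821886995))
[554.2  -13.97] [556.84 -10.9 ] [[570.13  11.98]]
[556.29 -10.56]
collar [557.31 -12.29]
```

jog_arm(deltas="1.6 0.7 10 0 0 0 1;0 0 12 0 0 0 1;0 0 8 0 0 0 1;0 0 2 0 0 0 1;0 0 0 0 0 0 1")

```text
time_s: 7.78
tcp_pos: [555.7, -14.1, 302.6]
orientation: [-0.0, 0.438, 0.899, -0.002]
force: [1.4, 0.1, -4.1]
width: 27.4
```

```bash
python3 - <<'E'
from h import *
tool(556.5,-10.9,None,38.5)
E
```

```text
t 7.78 pt [555.39 -14.59 147.65] yawY 38.07 z [-0.0017 -0.0031 -1.    ] F [ 1.43  0.1  -4.07] M [0.04 0.05 0.05] w 27.4 J7 0.79
shift [ 2.    2.64 -0.01] turn [-0.19  0.08 -0.42]
```

jog_arm(deltas="2 2.6 0 -0.2 0.1 -0.4 1;0 0 0 0 0 0 1")

```text
time_s: 8.02
tcp_pos: [556.8, -10.6, 303.1]
orientation: [0.0, 0.434, 0.901, 0.001]
force: [0.6, -0.4, -3.4]
width: 27.5
```

```bash
python3 - <<'E'
from h import *
tool(556.5,-10.9,None,38.5)
E
```

```text
t 8.03 pt [557.02 -10.45 148.12] yawY 38.52 z [ 1.3e-03  9.0e-04 -1.0e+00] F [ 0.56 -0.36 -3.41] M [-0.02 -0.02  0.  ] w 27.5 J7 0.79
shift [-0.05 -0.44 -0.  ] turn [0.09 0.01 0.02]
```

jog_arm(deltas="0 -0.4 4 0.1 0 0 1;0 0 0 0 0 0 1")

```text
time_s: 8.28
tcp_pos: [556.5, -10.8, 299.2]
orientation: [0.0, 0.434, 0.901, 0.0]
force: [-0.5, 0.2, -4.0]
width: 27.6
```

```bash
python3 - <<'E'
from h import *
tool(556.5,-10.9,None,38.5)
E
```

```text
t 8.28 pt [556.65 -10.81 144.24] yawY 38.53 z [ 6.e-04 -3.e-04 -1.e+00] F [-0.46  0.19 -3.97] M [-0.03  0.02  0.04] w 27.6 J7 0.79
shift [-0.08 -0.12 -0.  ] turn [0.02 0.04 0.03]
```

Excellent alignment. Next I'll lower in small steps while watching the force.

jog_arm(deltas="0 0 3 0 0 0 1;0 0 0 0 0 0 1;0 0 2 0 0 0 1;0 0 0 0 0 0 1")

```text
time_s: 8.78
tcp_pos: [556.5, -10.9, 293.9]
orientation: [0.0, 0.434, 0.901, -0.0]
force: [-0.3, 1.0, -3.8]
width: 27.2
```

```bash
python3 - <<'E'
from h import *
tool(556.5,-10.9,None,38.5)
E
```

```text
t 8.78 pt [556.64 -10.99 138.86] yawY 38.51 z [ 6.e-04 -5.e-04 -1.e+00] F [-0.32  0.97 -3.77] M [ 0.03 -0.09 -0.  ] w 27.2 J7 0.80
shift [ 0.05 -0.02 -0.  ] turn [0.01 0.04 0.01]
```

jog_arm(deltas="0 0 3 0 0 0 1;0 0 0 0 0 0 1;0 0 3 0 0 0 1;0 0 0 0 0 0 1")

```text
time_s: 9.28
tcp_pos: [556.6, -10.9, 287.4]
orientation: [0.0, 0.434, 0.901, -0.0]
force: [-0.5, 0.5, -1.8]
width: 27.2
```

```bash
python3 - <<'E'
from h import *
tool(556.5,-10.9,None,38.5)
E
```

```text
t 9.28 pt [556.68 -11.01 132.42] yawY 38.52 z [ 6.e-04 -5.e-04 -1.e+00] F [-0.46  0.52 -1.83] M [-0.04 -0.    0.01] w 27.2 J7 0.80
shift [ 0.08 -0.04 -0.  ] turn [0.01 0.04 0.02]
```

jog_arm(deltas="0 0 4 0 0 0 1;0 0 0 0 0 0 1;0 0 4 0 0 0 1;0 0 0 0 0 0 1")

```text
time_s: 9.78
tcp_pos: [556.6, -10.9, 278.8]
orientation: [0.0, 0.434, 0.901, -0.0]
force: [0.8, -0.5, -3.4]
width: 27.8
```

```bash
python3 - <<'E'
from h import *
tool(556.5,-10.9,None,38.5)
E
```

```text
t 9.78 pt [556.68 -11.   123.81] yawY 38.51 z [ 6.e-04 -5.e-04 -1.e+00] F [ 0.77 -0.46 -3.44] M [-0.03 -0.04  0.05] w 27.8 J7 0.80
shift [ 0.08 -0.06 -0.  ] turn [0.01 0.04 0.01]
```

jog_arm(deltas="0 0 6 0 0 0 1;0 0 6 0 0 0 1;0 0 4 0 0 0 1;0 0 0 0 0 0 1;0 0 0 0 0 0 1")

```text
time_s: 10.4
tcp_pos: [556.7, -10.9, 261.4]
orientation: [0.0, 0.434, 0.901, -0.0]
force: [0.3, 0.1, -4.7]
width: 27.4
```

```bash
python3 - <<'E'
from h import *
tool(556.5,-10.9,None,38.5)
E
```

```text
t 10.40 pt [556.74 -11.   106.44] yawY 38.52 z [ 3.e-04 -5.e-04 -1.e+00] F [ 0.25  0.14 -4.74] M [-0.02 -0.02 -0.  ] w 27.4 J7 0.81
shift [ 0.14 -0.13 -0.  ] turn [-0.    0.03  0.02]
```

jog_arm(deltas="0 0 4 0 0 0 1;0 0 0 0 0 0 1;0 0 2 0 0 0 1;0 0 0 0 0 0 1")

```text
time_s: 10.9
tcp_pos: [556.8, -10.9, 255.4]
orientation: [0.001, 0.434, 0.901, 0.0]
force: [0.3, 1.1, -3.8]
width: 27.4
```

jog_arm(deltas="0 0 1 0 0 0 1;0 0 0 0 0 0 1")

```text
time_s: 11.15
tcp_pos: [556.9, -11.0, 254.4]
orientation: [0.001, 0.434, 0.901, 0.0]
force: [0.6, -0.4, -2.6]
width: 27.5
```

jog_arm(deltas="0 0 1 0 0 0 1;0 0 0 0 0 0 1")

```text
time_s: 11.4
tcp_pos: [556.9, -10.9, 253.4]
orientation: [0.001, 0.434, 0.901, 0.0]
force: [-0.0, -0.1, -3.4]
width: 27.3
```

jog_arm(deltas="0 0 1 0 0 0 1;0 0 0 0 0 0 1")

```text
time_s: 11.65
tcp_pos: [556.9, -10.9, 252.3]
orientation: [0.001, 0.434, 0.901, 0.0]
force: [1.0, -0.4, -3.8]
width: 28.1
```

jog_arm(deltas="0 0 0.8 0 0 0 1;0 0 0 0 0 0 1")

```text
time_s: 11.9
tcp_pos: [557.0, -11.0, 252.0]
orientation: [0.001, 0.434, 0.901, 0.0]
force: [-0.5, 0.0, -3.5]
width: 27.0
```

jog_arm(deltas="0 0 1 0 0 0 1;0 0 0 0 0 0 1")

```text
time_s: 12.15
tcp_pos: [557.0, -11.0, 252.0]
orientation: [0.001, 0.434, 0.901, 0.0]
force: [0.5, 0.1, -2.4]
width: 27.4
```

jog_arm(deltas="0 0 2 0 0 0 1;0 0 0 0 0 0 1")

```text
time_s: 12.4
tcp_pos: [557.1, -11.1, 252.1]
orientation: [0.001, 0.434, 0.901, 0.001]
force: [0.1, 0.2, -3.0]
width: 27.5
```

```bash
python3 - <<'E'
from h import *
tool(556.5,-10.9,None,38.5)
E
```

```text
t 12.40 pt [557.52 -11.04  97.11] yawY 38.52 z [ 2.9e-03  3.0e-04 -1.0e+00] F [ 0.07  0.24 -3.03] M [-0.03 -0.01  0.04] w 27.5 J7 0.81
shift [ 0.5  -0.32 -0.  ] turn [0.14 0.09 0.02]
```

The TCP stops at z = 252.0, the same height as when the gauge sat in the stand, so the collar is on the bush. Now I'll open the gripper and rise.

jog_arm(deltas="0 0 0 0 0 0 -1;0 0 0 0 0 0 -1;0 0 0 0 0 0 -1;0 0 0 0 0 0 -1;0 0 -5 0 0 0 -1")

```text
time_s: 13.02
tcp_pos: [558.0, -11.2, 257.0]
orientation: [0.002, 0.434, 0.901, 0.001]
force: [0.7, 0.6, -0.0]
width: 85.1
```

jog_arm(deltas="0 0 -20 0 0 0 -1;0 0 -25 0 0 0 -1;0 0 -25 0 0 0 -1;0 0 -15 0 0 0 -1;0 0 0 0 0 0 -1")

```text
time_s: 13.65
tcp_pos: [557.4, -11.2, 345.5]
orientation: [0.003, 0.434, 0.901, 0.001]
force: [0.6, 0.1, -0.7]
width: 85.4
```

```bash
python3 - <<'E'
from h import *
tool(557,-11,None,38.5)
i=optics.camera_info('wrist'); np.savez('pics/w5.npz',**i)
snap('wrist','w5.png'); crop('w5.png',220,120,420,300,'c7.png')
E
```

```text
t 13.65 pt [558.37 -11.25 190.49] yawY 38.51 z [ 5.9e-03 -1.0e-04 -1.0e+00] F [ 0.63  0.09 -0.71] M [ 0.   -0.02 -0.02] w 85.4 J7 0.78
shift [ 0.46 -0.2  -0.01] turn [0.26 0.22 0.01]
scale 3.3333333333333335
```

View pics/w5.png

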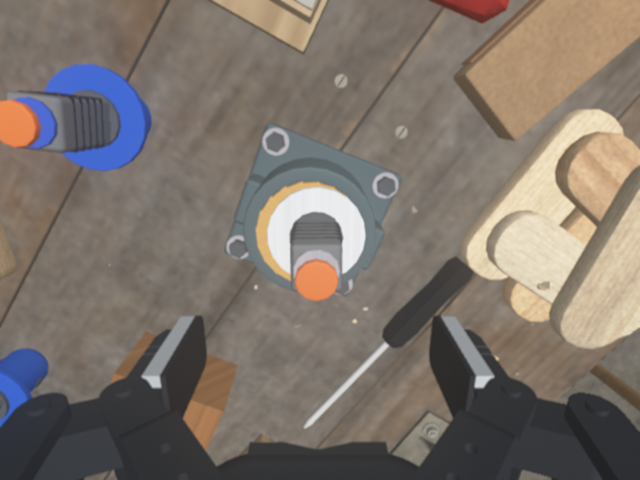

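View pics/c7.png

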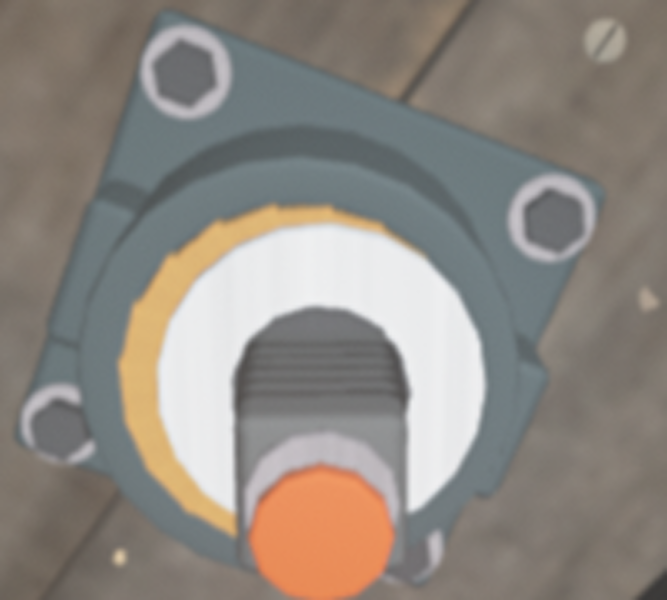

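The gauge is seated flush in the bush and upright, with the button at about (316,280).

```bash
python3 - <<'E'
from h import *
i=dict(np.load('pics/w5.npz'))
print(px2w(i,220+321/3.333,120+534/3.333,137))
tool(557,-11,160,38.5,L=173)
E
```

```text
[557.01836403 -10.31965965 137.        ]
t 13.70 pt [557.92 -11.19 171.73] yawY 38.51 z [ 4.3e-03 -1.0e-04 -1.0e+00] F [-0.52  0.02 -0.43] M [-0.04  0.03  0.01] w 85.4 J7 0.78
shift [ 0.29 -0.08 11.73] turn [0.19 0.15 0.01]
```

jog_arm(deltas="0.5 0.2 5 0.2 0.2 0 1;0 0 0 0 0 0 1;0 0 0 0 0 0 1;0 0 0 0 0 0 1;0 0 0 0 0 0 1")

```text
time_s: 14.32
tcp_pos: [556.2, -10.5, 336.1]
orientation: [-0.004, 0.434, 0.901, -0.002]
force: [0.1, 0.8, -1.1]
width: 0.0
```

```bash
python3 - <<'E'
from h import *
tool(557,-10.7,142,38.5,L=173)
snap('wrist','w6.png')
E
```

```text
t 14.32 pt [554.89 -10.42 163.09] yawY 38.51 z [-7.7e-03  4.0e-04 -1.0e+00] F [ 0.1   0.8  -1.12] M [-0.03 -0.    0.03] w 0.0 J7 0.78
shift [-0.75  0.59 21.07] turn [-0.33 -0.29  0.01]
```

View pics/w6.png

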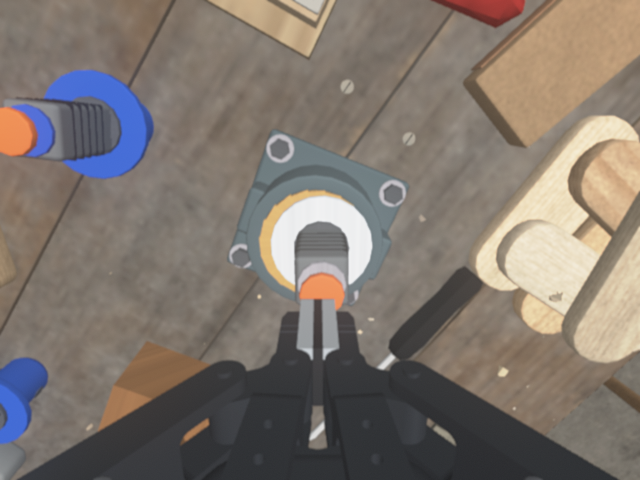

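The closed fingertips are just above the button, which is at (322,292).

jog_arm(deltas="-0.8 0.6 10 -0.3 -0.3 0 1;0 0 0 0 0 0 1;0 0 9 0 0 0 1;0 0 0 0 0 0 1")

```text
time_s: 14.88
tcp_pos: [557.0, -10.7, 315.6]
orientation: [-0.0, 0.434, 0.901, -0.0]
force: [-0.3, -0.9, 0.3]
width: -0.4
```

```bash
python3 - <<'E'
from h import *
tool(557,-10.7,137,38.5,L=173)
snap('side','s6.png'); crop('s6.png',270,190,350,310,'c8.png')
E
```

```text
t 14.88 pt [557.   -10.84 142.56] yawY 38.51 z [-3.e-04 -5.e-04 -1.e+00] F [-0.34 -0.86  0.33] M [0.07 0.02 0.03] w -0.4 J7 0.79
shift [ 0.07 -0.    5.56] turn [-0.03  0.01  0.01]
scale 5.0
```

View pics/c8.png

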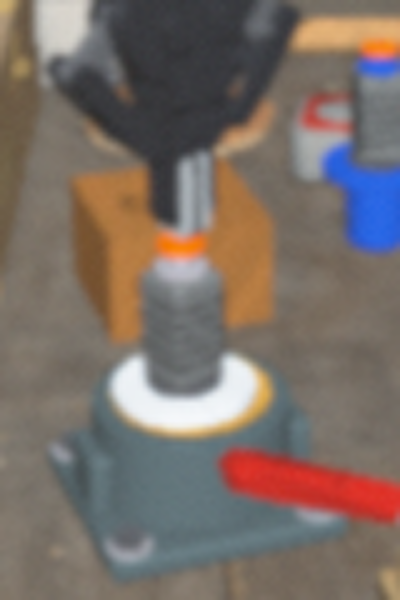

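The side view shows the closed tips a few mm above the orange button and centred over it.

jog_arm(deltas="0 0 4 0 0 0 1;0 0 0 0 0 0 1;0 0 1 0 0 0 1;0 0 1 0 0 0 1")

```text
time_s: 15.42
tcp_pos: [557.6, -10.8, 310.5]
orientation: [0.001, 0.434, 0.901, 0.0]
force: [-1.3, 0.8, 5.2]
width: 0.4
```

jog_arm(deltas="0 0 1 0 0 0 1")

```text
time_s: 15.55
tcp_pos: [557.6, -10.9, 310.1]
orientation: [0.001, 0.434, 0.901, 0.0]
force: [-1.7, -0.1, 5.8]
width: 0.1
```

jog_arm(deltas="0 0 1 0 0 0 1")

```text
time_s: 15.68
tcp_pos: [557.5, -10.9, 309.7]
orientation: [0.001, 0.434, 0.901, 0.001]
force: [-1.5, 0.5, 4.4]
width: 0.1
```

jog_arm(deltas="0 0 1.5 0 0 0 1;0 0 1.5 0 0 0 1")

```text
time_s: 15.92
tcp_pos: [557.4, -11.0, 308.1]
orientation: [0.002, 0.434, 0.901, 0.001]
force: [-2.2, 0.6, 5.6]
width: 0.1
```

jog_arm(deltas="0 0 1.5 0 0 0 1;0 0 1.5 0 0 0 1")

```text
time_s: 16.18
tcp_pos: [557.3, -11.1, 306.7]
orientation: [0.002, 0.434, 0.901, 0.001]
force: [-2.6, -0.9, 6.0]
width: 0.2
```

```bash
python3 - <<'E'
from h import *
tool(557,-10.7,132,38.5,L=173)
E
```

```text
t 16.18 pt [558.06 -10.92 133.72] yawY 38.50 z [ 4.3e-03  7.0e-04 -1.0e+00] F [-2.57 -0.87  5.98] M [ 0.06  0.5  -0.07] w 0.2 J7 0.79
shift [ 0.48 -0.04  1.72] turn [ 0.22  0.12 -0.  ]
```

jog_arm(deltas="0.5 0 2 0.2 0.1 0 1;0 0 2 0 0 0 1")

```text
time_s: 16.42
tcp_pos: [557.6, -11.0, 305.4]
orientation: [0.002, 0.435, 0.901, 0.001]
force: [-3.9, 0.4, 14.0]
width: -0.2
```

jog_arm(deltas="0 0 2 0 0 0 1;0 0 2 0 0 0 1")

```text
time_s: 16.68
tcp_pos: [557.4, -11.1, 305.4]
orientation: [0.002, 0.435, 0.901, 0.002]
force: [-3.9, -0.3, 13.9]
width: 0.0
```

```bash
python3 - <<'E'
from h import *
tool(557,-10.7,132,38.5,L=173)
E
```

```text
t 16.68 pt [558.3  -10.91 132.43] yawY 38.48 z [ 0.0053  0.0012 -1.    ] F [-3.86 -0.28 13.93] M [0.08 1.06 0.04] w 0.0 J7 0.79
shift [ 0.57 -0.04  0.43] turn [ 0.28  0.13 -0.02]
```

The TCP stopped at z = 305.4, 5 mm below first contact, and force rose to 14 N, so the button is on its stop. I'll hold briefly and then rise straight up.

jog_arm(deltas="0 0 1.5 0 0 0 1;0 0 1.5 0 0 0 1;0 0 -2 0 0 0 1;0 0 -3 0 0 0 1;0 0 -6 0 0 0 1")

```text
time_s: 17.3
tcp_pos: [556.7, -11.3, 317.8]
orientation: [0.003, 0.435, 0.901, 0.003]
force: [0.1, -0.3, 0.2]
width: 0.3
```

jog_arm(deltas="0 0 -10 0 0 0 1;0 0 -15 0 0 0 1;0 0 -12 0 0 0 -1;0 0 0 0 0 0 -1;0 0 0 0 0 0 -1")

```text
time_s: 17.92
tcp_pos: [556.7, -11.5, 358.0]
orientation: [0.004, 0.435, 0.901, 0.003]
force: [0.6, -0.6, -0.5]
width: 54.2
```

```bash
python3 - <<'E'
from h import *
tool(557,-10.7,None,38.5)
i=optics.camera_info('wrist'); np.savez('pics/w7.npz',**i)
snap('wrist','w7.png'); crop('w7.png',220,120,420,300,'c9.png')
E
```

```text
t 17.93 pt [558.13 -11.13 203.02] yawY 38.47 z [ 0.0091  0.0022 -1.    ] F [ 0.58 -0.56 -0.55] M [ 0.02 -0.05 -0.02] w 54.2 J7 0.78
shift [ 0.43  0.71 -0.  ] turn [ 0.49  0.22 -0.03]
scale 3.3333333333333335
```

View pics/c9.png

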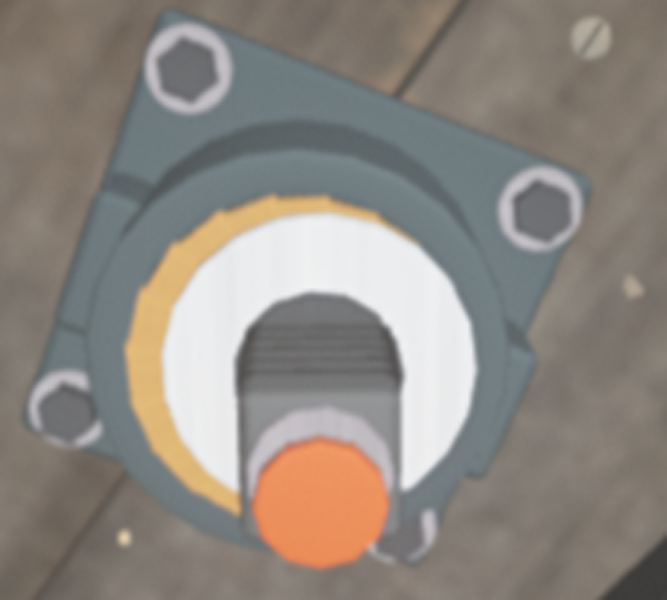

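The gauge is still seated and the button is up. I'll finish opening, go back down and regrip.

jog_arm(deltas="0.4 0.7 0 0.5 0.2 0 -1;0 0 0 0 0 0 -1;0 0 15 0 0 0 -1;0 0 10 0 0 0 -1;0 0 0 0 0 0 -1")

```text
time_s: 18.6
tcp_pos: [556.5, -10.6, 329.3]
orientation: [-0.002, 0.435, 0.901, -0.001]
force: [0.0, -0.5, 0.5]
width: 85.3
```

```bash
python3 - <<'E'
from h import *
tool(557,-10.7,97,38.5)
E
```

```text
t 18.60 pt [555.74 -10.69 174.31] yawY 38.47 z [-4.7e-03 -8.0e-04 -1.0e+00] F [ 0.   -0.48  0.49] M [-0.01 -0.   -0.05] w 85.3 J7 0.78
shift [-0.61  0.66 77.31] turn [-0.24 -0.13 -0.03]
```

jog_arm(deltas="-0.6 0.6 15 -0.2 -0.1 0 -1;0 0 20 0 0 0 -1;0 0 20 0 0 0 -1;0 0 12 0 0 0 -1;0 0 0 0 0 0 -1")

```text
time_s: 19.23
tcp_pos: [558.1, -10.9, 260.6]
orientation: [0.001, 0.435, 0.901, 0.0]
force: [0.0, -0.5, 0.1]
width: 85.6
```

```bash
python3 - <<'E'
from h import *
tool(557,-10.7,97,38.5)
E
```

```text
t 19.23 pt [558.32 -10.88 105.63] yawY 38.46 z [ 0.0014 -0.     -1.    ] F [ 0.   -0.49  0.07] M [ 0.02 -0.03 -0.01] w 85.6 J7 0.81
shift [ 0.83 -0.77  8.63] turn [ 0.06  0.05 -0.04]
```

jog_arm(deltas="0.8 -0.7 5 0.1 0 0 -1;0 0 3.3 0 0 0 -1;0 0 0 0 0 0 -1")

```text
time_s: 19.6
tcp_pos: [557.7, -10.7, 253.3]
orientation: [0.002, 0.435, 0.901, 0.0]
force: [0.1, 0.0, 0.5]
width: 85.2
```

```bash
python3 - <<'E'
from h import *
tool(557,-10.7,97,38.5)
E
```

```text
t 19.60 pt [558.17 -10.9   98.34] yawY 38.46 z [ 0.0032 -0.0012 -1.    ] F [0.07 0.04 0.45] M [ 0.01  0.01 -0.01] w 85.2 J7 0.81
shift [ 0.44 -0.53  1.33] turn [ 0.1   0.17 -0.04]
```

jog_arm(deltas="0.4 -0.6 1 0.1 0.2 0 -1;0 0 0 0 0 0 0.3;0 0 0 0 0 0 1;0 0 0 0 0 0 1;0 0 0 0 0 0 1")

```text
time_s: 20.23
tcp_pos: [557.2, -10.8, 253.1]
orientation: [0.0, 0.435, 0.901, 0.001]
force: [-0.4, 0.4, 0.3]
width: 27.0
```

jog_arm(deltas="0 0 0 0 0 0 1;0 0 0 0 0 0 1")

```text
time_s: 20.48
tcp_pos: [557.2, -10.8, 253.2]
orientation: [0.0, 0.435, 0.901, 0.001]
force: [0.2, 0.4, 0.8]
width: 27.2
```

```bash
python3 - <<'E'
from h import *
tool(557,-10.7,97,38.5)
E
```

```text
t 20.48 pt [557.41 -10.7   98.17] yawY 38.46 z [ 1.2e-03  6.0e-04 -1.0e+00] F [0.24 0.41 0.77] M [0.01 0.06 0.02] w 27.2 J7 0.81
shift [ 0.22 -0.12  1.17] turn [ 0.07  0.02 -0.04]
```

jog_arm(deltas="0 0 -3 0 0 0 1;0 0 -3 0 0 0 1")

```text
time_s: 20.72
tcp_pos: [556.8, -10.3, 258.2]
orientation: [-0.001, 0.435, 0.901, 0.0]
force: [1.1, 0.7, -3.9]
width: 27.1
```

```bash
python3 - <<'E'
from h import *
tool(557.2,-10.8,None,38.46)
E
```

```text
t 20.73 pt [556.71 -10.1  103.17] yawY 38.48 z [-8.0e-04  1.2e-03 -1.0e+00] F [ 1.06  0.67 -3.89] M [ 0.12 -0.23  0.05] w 27.1 J7 0.81
shift [-0.63 -0.03 -0.  ] turn [ 0.01 -0.08  0.02]
```

Moving freely, with only the gauge's weight on the wrist. I'll continue in 6 mm steps with settling.

jog_arm(deltas="-0.6 0 -4 0 -0.1 0 1;0 0 -4 0 0 0 1;0 0 0 0 0 0 1;0 0 -4 0 0 0 1;0 0 0 0 0 0 1")

```text
time_s: 21.35
tcp_pos: [557.1, -10.4, 271.0]
orientation: [-0.0, 0.435, 0.901, 0.0]
force: [0.5, -0.1, -3.0]
width: 27.3
```

```bash
python3 - <<'E'
from h import *
tool(557.2,-10.8,None,38.46)
E
```

```text
t 21.35 pt [557.03 -10.38 115.96] yawY 38.49 z [-2.e-04  2.e-04 -1.e+00] F [ 0.51 -0.12 -3.01] M [ 0.09 -0.11  0.03] w 27.3 J7 0.80
shift [-0.39 -0.12 -0.  ] turn [ 0.   -0.02  0.03]
```

jog_arm(deltas="-0.4 -0.1 -4 0 0 0 1;0 0 -4 0 0 0 1;0 0 0 0 0 0 1;0 0 -4 0 0 0 1;0 0 0 0 0 0 1")

```text
time_s: 21.98
tcp_pos: [557.0, -11.1, 283.8]
orientation: [-0.0, 0.435, 0.901, -0.0]
force: [0.7, -0.7, -3.0]
width: 27.5
```

```bash
python3 - <<'E'
from h import *
tool(557.2,-10.8,None,38.46)
E
```

```text
t 21.98 pt [556.81 -11.17 128.78] yawY 38.48 z [-1.e-03 -2.e-04 -1.e+00] F [ 0.69 -0.72 -3.04] M [-0.03  0.02 -0.01] w 27.5 J7 0.80
shift [ 0.12  0.39 -0.  ] turn [-0.05 -0.03  0.02]
```

jog_arm(deltas="0.1 0.4 -4 0 0 0 1;0 0 -4 0 0 0 1;0 0 0 0 0 0 1;0 0 -5 0 0 0 1;0 0 -5 0 0 0 1")

```text
time_s: 22.6
tcp_pos: [556.6, -11.2, 302.4]
orientation: [-0.001, 0.435, 0.901, -0.001]
force: [-0.1, 0.3, -3.6]
width: 27.9
```

jog_arm(deltas="0 0 -15 0 0 0 1;0 0 -20 0 0 0 1;0 0 -5 0 0 0 1;0 0 0 0 0 0 1")

```text
time_s: 23.1
tcp_pos: [556.8, -11.3, 346.0]
orientation: [-0.0, 0.435, 0.901, -0.001]
force: [-0.8, 0.1, -3.6]
width: 27.2
```

```bash
python3 - <<'E'
from h import *
tool(560.6,-229,None,38.46)
snap('side','s8.png'); crop('s8.png',250,170,370,310,'c10.png')
E
```

```text
t 23.10 pt [556.64 -11.38 191.01] yawY 38.45 z [-1.3e-03 -8.0e-04 -1.0e+00] F [-0.82  0.06 -3.62] M [-0.03 -0.    0.01] w 27.2 J7 0.78
shift [-1.7286e+02 -1.3245e+02  1.6000e-01] turn [-0.09 -0.01 -0.01]
scale 4.285714285714286
```

View pics/c10.png

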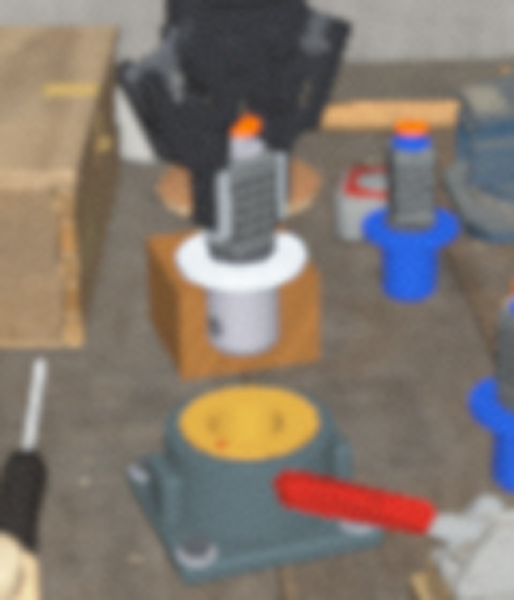

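```bash
python3 - <<'E'
from h import *
crop('s8.png',285,215,335,260,'c11.png'); crop('s4.png',285,225,335,262,'c12.png')
E
```

```text
scale 13.333333333333334
scale 16.0
```

View pics/c11.png

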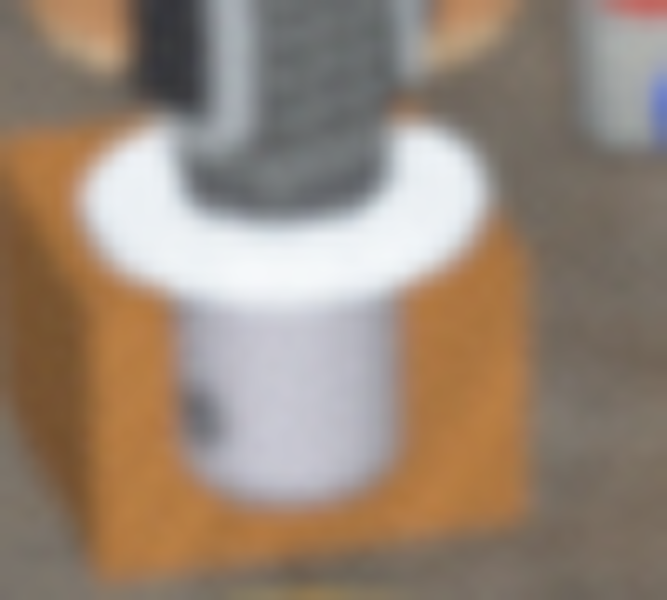

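View pics/c12.png

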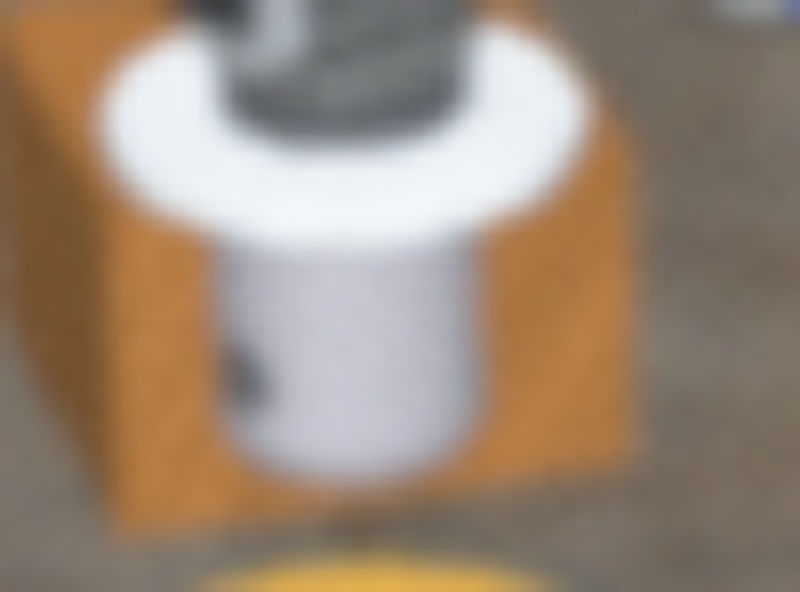

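The pilot is clear and the bore is empty, but at this range the plunger extension isn't resolved. I'll turn the gauge so the plungers show in silhouette and bring it nearer the side camera.

jog_arm(deltas="43 34 -20 0 0 9.6 1;48 27 -20 0 0 9.6 1;52 18 -20 0 0 9.6 1;54 9 -20 0 0 9.6 1;55 0 -20 0 0 0 1")

```text
time_s: 23.78
tcp_pos: [562.4, 262.8, 441.5]
orientation: [-0.001, 0.721, 0.693, -0.007]
force: [1.3, -0.1, -4.3]
width: 27.7
```

jog_arm(deltas="0 0 0 0 0 0 1;0 0 0 0 0 0 1")

```text
time_s: 24.02
tcp_pos: [560.7, 270.3, 440.1]
orientation: [-0.002, 0.717, 0.697, -0.007]
force: [-0.6, -0.9, -3.5]
width: 27.8
```

```bash
python3 - <<'E'
from h import *
tool(560.6,-229,None,38.46)
s=monitor.read_state(); c=w2px(optics.camera_info('side'),s['tcp_pos']-[0,0,223]); print(c)
snap('side','s9.png'); x,y=c.astype(int); crop('s9.png',x-40,y-30,x+40,y+30,'c13.png')
E
```

```text
t 24.02 pt [558.72 269.34 285.13] yawY -1.55 z [-0.013  -0.0061 -0.9999] F [-0.55 -0.86 -3.54] M [-0.03 -0.04  0.  ] w 27.8 J7 -0.31
shift [-499.09   13.36    3.02] turn [ -0.83   0.1  -40.01]
[306.8045858  268.49370836]
scale 10.0
```

View pics/c13.png

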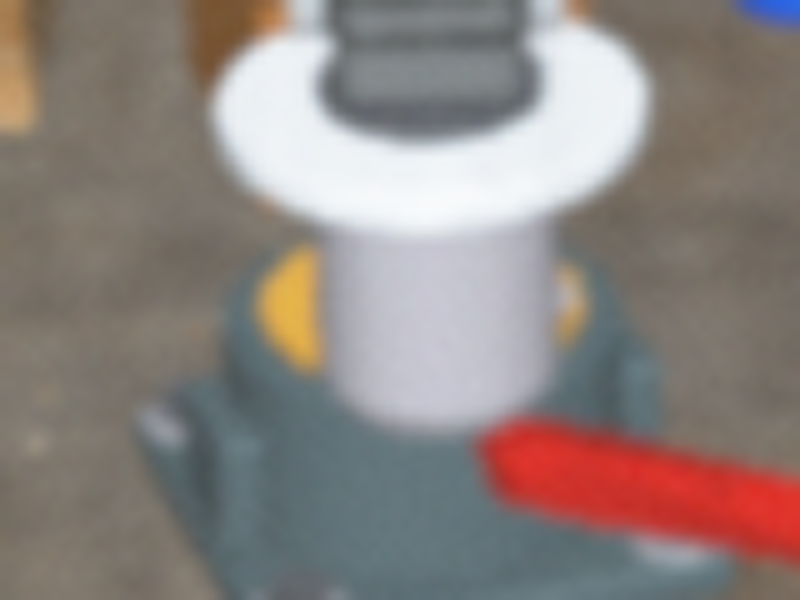

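Turned to silhouette, a light plunger tip shows on the right at crop (568,298), sticking out of the pilot against the yellow brass by about 2 px. The left side looks nearly flush, which fits an off-centre seat in the clearance. Next I'll return to the stand.

jog_arm(deltas="-45 1 0 0 0 -10 1;-54 -8 0 0 0 -10 1;-52 -17 0 0 0 -10 1;-48 -26 0 0 0 -10 1;-43 -34 0 0 0 0 1")

```text
time_s: 24.7
tcp_pos: [562.7, -0.0, 436.8]
orientation: [-0.008, 0.423, 0.906, -0.006]
force: [0.3, -0.7, -3.7]
width: 27.2
```

```bash
python3 - <<'E'
from h import *
tool(560.6,-229,None,38.46)
E
```

```text
t 24.70 pt [ 5.5971e+02 -5.4000e-01  2.8181e+02] yawY 39.95 z [-0.0191 -0.0034 -0.9998] F [ 0.26 -0.68 -3.71] M [-0.06 -0.16  0.  ] w 27.2 J7 0.78
shift [-174.22 -148.62    0.8 ] turn [-0.97 -0.54  1.49]
```

jog_arm(deltas="-38 -33 10 -1 -0.5 1.5 1;-40 -34 20 0 0 0 1;-40 -34 20 0 0 0 1;-35 -30 20 0 0 0 1;-12 -10 15 0 0 0 1")

```text
time_s: 25.32
tcp_pos: [547.9, -237.3, 350.0]
orientation: [0.001, 0.446, 0.895, -0.002]
force: [0.1, 1.5, -3.6]
width: 27.6
```

jog_arm(deltas="0 0 0 0 0 0 1;0 0 0 0 0 0 1")

```text
time_s: 25.58
tcp_pos: [546.7, -237.9, 348.7]
orientation: [-0.001, 0.447, 0.894, -0.001]
force: [-0.2, 0.2, -3.9]
width: 27.9
```

```bash
python3 - <<'E'
from h import *
tool(560.6,-229,None,38.46)
E
```

```text
t 25.57 pt [ 546.25 -238.17  193.68] yawY 36.89 z [-0.0027 -0.0019 -1.    ] F [-0.19  0.22 -3.9 ] M [ 0.   -0.03  0.03] w 27.9 J7 1.18
shift [-1.27 16.47 -0.06] turn [-0.19 -0.01 -1.57]
```

jog_arm(deltas="-1.3 16.4 0 -0.2 0 -1.6 1;0 0 0 0 0 0 1;0 0 0 0 0 0 1")

```text
time_s: 25.95
tcp_pos: [563.6, -223.5, 350.4]
orientation: [0.001, 0.43, 0.903, 0.002]
force: [-0.2, -0.3, -4.0]
width: 27.6
```

```bash
python3 - <<'E'
from h import *
tool(560.6,-228.6,None,38.46)
i=optics.camera_info('wrist'); np.savez('pics/w9.npz',**i)
snap('wrist','w9.png'); crop('w9.png',220,150,420,300,'c14.png')
E
```

```text
t 25.95 pt [ 564.31 -223.14  195.39] yawY 39.06 z [ 0.0044  0.0026 -1.    ] F [-0.25 -0.25 -3.96] M [-0.05  0.04 -0.04] w 27.6 J7 1.18
shift [-2.03 -5.54 -0.03] turn [0.29 0.04 0.6 ]
scale 4.0
```

View pics/c14.png

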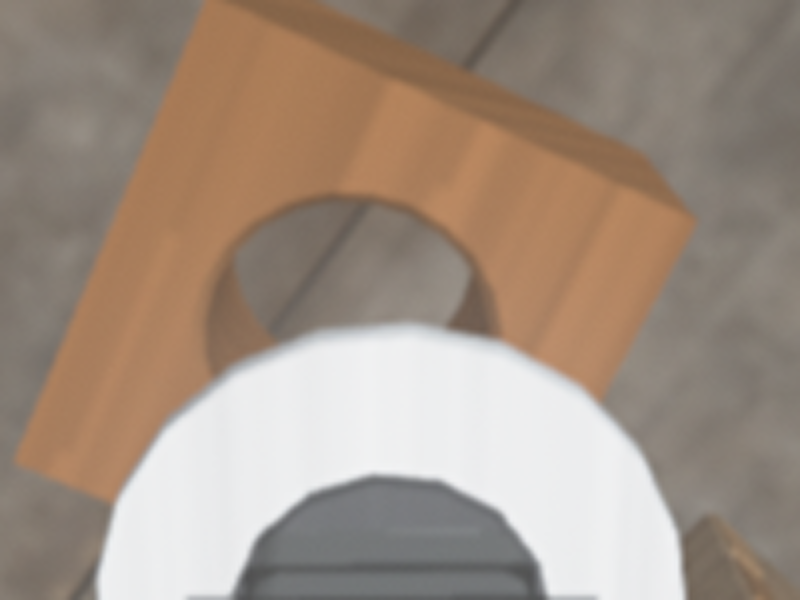

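The empty hole shows at crop (350,330), beyond the collar. I'll fit it as a 50 mm circle.

```bash
python3 - <<'E'
from h import *
from scipy.optimize import least_squares as ls
i=dict(np.load('pics/w9.npz'))
f=lambda L,z:np.array([px2w(i,220+a/4,150+b/4,z)[:2] for a,b in L])
H=f([(212,375),(206,330),(213,285),(235,245),(275,212),(330,195),(375,197),(425,215),(470,255),(492,300),(498,335)],60)
print(circ(H),ls(lambda c:np.hypot(*(H-c).T)-25,H.mean(0)).x)
E
```

```text
(array([ 560.06262019, -227.81208318]), np.float64(25.16483623006557), np.float64(0.26222300238858764)) [ 559.91992999 -227.67715785]
```

jog_arm(deltas="-1.2 -6.2 0 0.3 0 0.6 1;0 0 0 0 0 0 1;0 0 8 0 0 0 1;0 0 12 0 0 0 1;0 0 0 0 0 0 1")

```text
time_s: 26.62
tcp_pos: [558.8, -228.7, 328.6]
orientation: [-0.0, 0.435, 0.9, -0.0]
force: [-0.8, -0.2, -3.1]
width: 27.5
```

```bash
python3 - <<'E'
from h import *
tool(560.1,-227.9,None,38.46)
E
```

```text
t 26.62 pt [ 558.64 -228.68  173.61] yawY 38.37 z [-9.e-04 -1.e-04 -1.e+00] F [-0.78 -0.2  -3.07] M [ 0.03  0.01 -0.03] w 27.5 J7 1.19
shift [-0.22  1.51 -0.  ] turn [-0.05 -0.03 -0.09]
```

jog_arm(deltas="-0.2 1.5 8 0 0 0 1;0 0 8 0 0 0 1;0 0 6 0 0 0 1;0 0 0 0 0 0 1")

```text
time_s: 27.12
tcp_pos: [560.3, -227.7, 304.5]
orientation: [-0.001, 0.435, 0.9, -0.0]
force: [0.3, -0.3, -2.9]
width: 27.5
```

```bash
python3 - <<'E'
from h import *
tool(560.1,-227.9,None,38.46)
E
```

```text
t 27.12 pt [ 560.11 -227.72  149.54] yawY 38.39 z [-1.5e-03  1.0e-04 -1.0e+00] F [ 0.27 -0.26 -2.86] M [-0.04 -0.01 -0.01] w 27.5 J7 1.20
shift [ 0.02 -0.28  0.  ] turn [-0.06 -0.06 -0.07]
```

jog_arm(deltas="0 0 8 0 0 0 1;0 0 8 0 0 0 1;0 0 0 0 0 0 1")

```text
time_s: 27.5
tcp_pos: [560.4, -227.8, 287.7]
orientation: [-0.0, 0.435, 0.9, -0.0]
force: [-0.0, 0.1, -3.7]
width: 27.3
```

```bash
python3 - <<'E'
from h import *
tool(560.1,-227.9,None,38.46)
E
```

```text
t 27.50 pt [ 560.31 -227.86  132.7 ] yawY 38.39 z [-8.e-04 -2.e-04 -1.e+00] F [-0.04  0.1  -3.7 ] M [ 0.01 -0.02 -0.04] w 27.3 J7 1.20
shift [ 0.16 -0.3   0.  ] turn [-0.04 -0.02 -0.07]
```

jog_arm(deltas="0.1 -0.2 5 0 0 0 1;0 0 6 0 0 0 1;0 0 6 0 0 0 1;0 0 0 0 0 0 1")

```text
time_s: 28.0
tcp_pos: [560.3, -228.0, 269.6]
orientation: [-0.0, 0.435, 0.9, -0.0]
force: [0.1, 0.4, -3.5]
width: 27.3
```

jog_arm(deltas="0 0 5 0 0 0 1;0 0 4 0 0 0 1;0 0 3 0 0 0 1;0 0 0 0 0 0 1")

```text
time_s: 28.5
tcp_pos: [560.5, -228.1, 257.0]
orientation: [0.0, 0.435, 0.9, -0.0]
force: [-0.8, -0.5, -4.5]
width: 27.5
```

```bash
python3 - <<'E'
from h import *
tool(560.1,-227.9,None,38.46)
E
```

```text
t 28.50 pt [ 560.47 -228.15  101.96] yawY 38.39 z [ 1.e-04 -6.e-04 -1.e+00] F [-0.83 -0.52 -4.52] M [ 0.03 -0.01  0.01] w 27.5 J7 1.21
shift [ 0.35 -0.18 -0.  ] turn [-0.02  0.03 -0.07]
```

jog_arm(deltas="0 0 2 0 0 0 1;0 0 0 0 0 0 1;0 0 1 0 0 0 1;0 0 0 0 0 0 1")

```text
time_s: 29.0
tcp_pos: [560.6, -228.1, 254.1]
orientation: [0.001, 0.435, 0.9, -0.0]
force: [1.1, -0.5, -3.4]
width: 27.7
```

jog_arm(deltas="0 0 1 0 0 0 1")

```text
time_s: 29.12
tcp_pos: [560.7, -228.2, 253.2]
orientation: [0.001, 0.435, 0.9, -0.0]
force: [-0.5, -0.0, -2.5]
width: 27.6
```

jog_arm(deltas="0 0 1 0 0 0 1")

```text
time_s: 29.25
tcp_pos: [560.7, -228.3, 253.2]
orientation: [0.001, 0.435, 0.9, -0.0]
force: [-2.9, 0.7, 6.6]
width: 27.6
```

The collar has seated on the stand, with contact at 253.2 as expected. Release now.

jog_arm(deltas="0 0 0 0 0 0 1;0 0 0 0 0 0 -1;0 0 0 0 0 0 -1;0 0 0 0 0 0 -1;0 0 0 0 0 0 -1")

```text
time_s: 29.88
tcp_pos: [561.7, -228.8, 254.2]
orientation: [0.003, 0.435, 0.9, -0.0]
force: [0.3, 0.3, -0.5]
width: 85.6
```

jog_arm(deltas="0 0 -10 0 0 0 -1;0 0 -25 0 0 0 -1;0 0 -30 0 0 0 -1;0 0 -30 0 0 0 -1;0 0 -20 0 0 0 -1")

```text
time_s: 30.5
tcp_pos: [560.7, -228.3, 373.6]
orientation: [0.002, 0.435, 0.9, -0.0]
force: [0.8, -0.3, -0.3]
width: 85.4
```

jog_arm(deltas="0 0 0 0 0 0 -1;0 0 0 0 0 0 -1;0 0 0 0 0 0 -1")

```text
time_s: 30.88
tcp_pos: [560.4, -228.4, 374.6]
orientation: [0.003, 0.436, 0.9, -0.0]
force: [1.4, -0.8, -0.5]
width: 85.2
```

```bash
python3 - <<'E'
from h import *
tool(560.1,-227.9,None,38.46)
snap('wrist','w10.png');snap('side','s10.png');crop('s10.png',230,150,420,310,'c15.png');snap('top','t10.png'); crop('top0.png',150,120,470,320,'t0c.png'); crop('t10.png',150,120,470,320,'t10c.png')
E
```

```text
t 30.88 pt [ 561.38 -228.85  219.64] yawY 38.36 z [ 0.0061 -0.0031 -1.    ] F [ 1.4  -0.79 -0.54] M [ 0.02  0.02 -0.04] w 85.2 J7 1.17
shift [ 0.58  0.03 -0.01] turn [ 0.16  0.36 -0.1 ]
scale 3.75
scale 2.5
scale 2.5
```

View pics/w10.png

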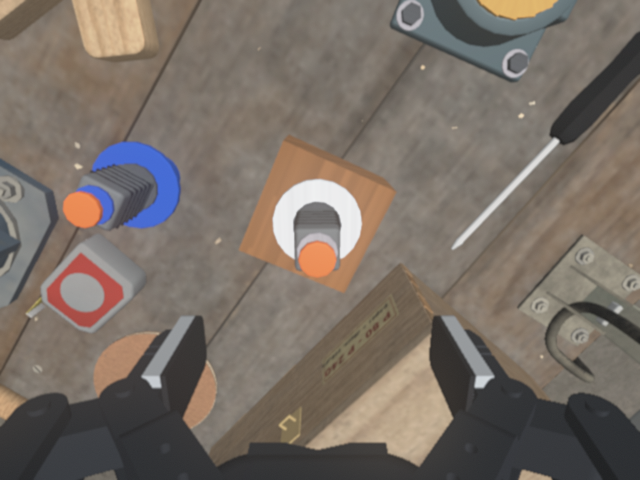

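View pics/c15.png

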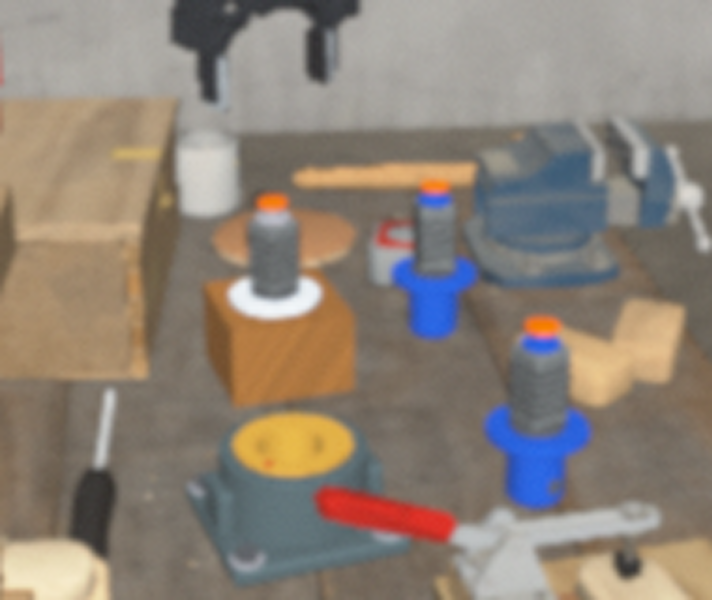

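View pics/t10c.png

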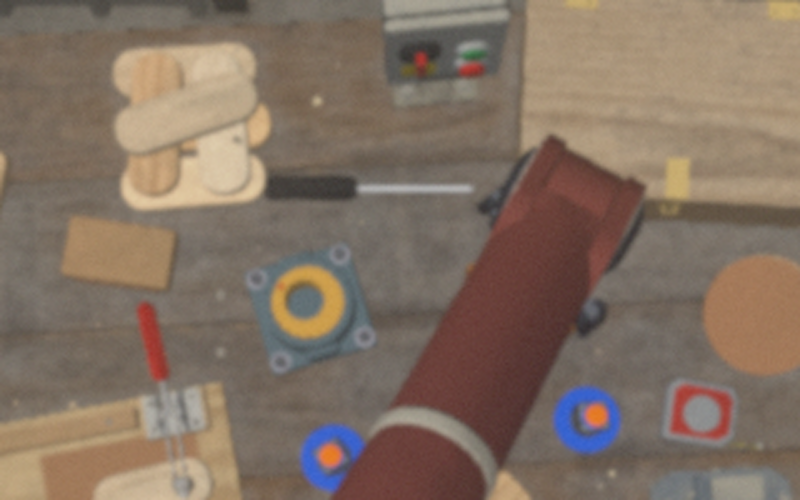

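View pics/t0c.png

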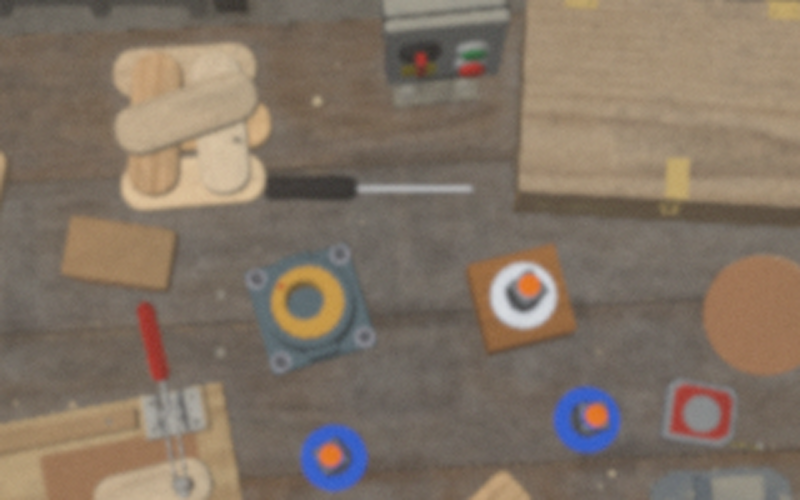

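The gauge stands upright in the stand and the robot is clear of it. The cork block, tape measure and screwdriver are where they were at the start.

```bash
python3 - <<'E'
from h import *
print(r.finish_job())
E
```

```text
the job is handed in; nothing more can be done
None
```

I measured the bore with the gauge, put the gauge back in the wooden stand and handed the job in at about 31 s of the 72 s allowed.

- **Into the bush:** I lowered the gauge in small steps with almost no contact force. It stopped at the height it had had in the stand, so the collar was on the bush, and I let go.
- **Button:** I pressed it 5 mm down to its stop at about 14 N, held it briefly and let it come up.
- **Back to the stand:** The gauge came out with only its own weight on the wrist. The collar met the stand at the expected height with about 10 N of push at most, and I released it.

**Last checks:**
- The side and wrist views show the gauge upright in the stand with the button up and the gripper open above it.
- The top view shows the cork block, tape measure and screwdriver unmoved.
- **Plungers, only partly confirmed:** In the side view one tip stood clearly out of the pilot. The other looked nearly flush, which fits the gauge sitting slightly off centre in the bore. The picture was too coarse to measure the tip-to-tip size.

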